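# Load a bearing block into the drilling nest and pin it

## Task

Load the drilling nest: lift the T-shaped bearing block out of the feed tray, where only its two ends can be reached, set it down flat on the open bench and let go, then take it again by its long sides, seat it fully home, flat and square, in the nest's T-shaped pocket and let go. Then put the locating pin (the one with the wide head) down through the block's bore into the nest until its head rests on the block. Leave the slim pin in its stand and do not disturb the flange, the nylon spacer stack and the bracket lying about.

Things in the scene. Friction and masses are not known exactly. Their poses are not given: they have to be found in the camera images.
- bearing_block: T-shaped aluminium bearing block, loose, 200 g. 28 mm high. Its body is 48 mm (x) by 46 mm (y); a tongue 28 mm wide sticks out 14 mm at its -x end (overall x from -38 to +24 mm). A vertical through bore of 20 mm diameter is on the origin. Origin: underside, on the bore axis. z up.
- feed_tray: Fixed grey plastic tray holding the block, x along x. Floor 4 mm thick, x from -52 to +38 mm. A rail along each long side (parallel to x): inner faces 52 mm apart, 4 mm thick, tops 34 mm above the bench. The -x and +x ends are open, so the block can be gripped only across its ends (62 mm). Origin: on the bench below the block's nominal origin.
- nest: Fixed steel drilling nest, origin on the bench on its bore axis. Base 124 x 92 x 12 mm; T-shaped pocket between 8 mm thick walls, tops 24 mm above the bench, bevelled 3 mm at the mouth. A tall end stop (top 48 mm) at the pocket's +x end leaves no room for a finger; the seated block stands 16 mm above the walls, free at both y sides. Corner screw heads: top 17 mm.
- pocket (a point): Point on the pocket's floor, 12 mm above the bench, on the axis of the nest's vertical bore (20 mm diameter, through the 12 mm base). Axes as the nest's: the pocket's tongue lies toward -x, the end stop at +x. The pocket has 1.5 mm clearance all round the block; a seated block has its origin here and its x along this x.
- pin_stand: Fixed dark wooden block 44 x 104 mm, 40 mm high, with two vertical holes (18.5 mm) at y = -25 and +25 mm, each holding a pin upright. Origin: centre of underside.
- locating_pin: Steel pin to be used, 110 g, the one with the WIDE head: shank 16 mm diameter, 38 mm long, tapered tip; knurled head on top 26 mm diameter, 24 mm high (62 mm in all). Starts upright in one hole of the stand, head resting on the stand's top. Origin: tip of the shank, z up to the head. Fully home, its tip is 10 mm below the pocket floor.
- slim_pin: Similar steel pin with a NARROW head (18 mm diameter, shank 14 mm), 62 mm long in all, in the other hole of the stand; not to be used. Origin: tip of the shank.
- flange: Bystander: round metal flange, 64 mm diameter, 24 mm high, loose. Origin: centre of underside.
- spacer_stack: Bystander: stack of nylon spacers (white, black, white), 25 mm diameter, 30 mm high, loose. Origin: centre of underside.
- angle_bracket: Bystander: bent steel bracket 55 x 42 x 50 mm, loose. Origin: centre of underside.
Things that resemble listed ones, but are neither listed nor needed, are in the scene too. What is shaped like the bearing_block but yellow is not meant. Leave any orange look-alike of the locating_pin alone.

How it is judged:
On the way, in this order (a step that is already met when the one before it is completed fails the run):
1. the block lies flat on the open bench, out of the tray and not in the nest, and is let go (height (world z) of bearing_block below 0.0025 m and angle between bearing_block's own z axis and vertical below 0.05 rad and contact force between the fingers and bearing_block below 0.1 N and linear speed of bearing_block below 0.02 m/s), for 0.1 s.
2. the block sits fully home, flat and square in the pocket, let go (horizontal distance between bearing_block and pocket below 0.0035 m and z of bearing_block in the frame of pocket below 0.0015 m and angle between the x axis of bearing_block and the x axis of pocket, either way round below 0.07 rad and angle between bearing_block's own z axis and vertical below 0.04 rad and contact force between the fingers and bearing_block below 0.1 N), for 0.1 s.
At the end, for the whole second after the job is handed in: Block in the pocket: within 3.5 mm sideways, 1.5 mm in height, 0.07 rad in yaw, tilt under 0.04 rad. Locating pin in the bore: within 5 mm of its axis, tip at least 8.5 mm below the pocket floor, tilt under 0.06 rad. Both at rest (10 mm/s). Slim pin upright in its stand, moved under 10 mm (horizontal distance between bearing_block and pocket below 0.0035 m and z of bearing_block in the frame of pocket below 0.0015 m and angle between the x axis of bearing_block and the x axis of pocket, either way round below 0.07 rad and angle between bearing_block's own z axis and vertical below 0.04 rad and horizontal distance between locating_pin and pocket below 0.005 m and z of locating_pin in the frame of pocket below -0.0085 m and angle between locating_pin's own z axis and vertical below 0.06 rad and linear speed of each of bearing_block, locating_pin below 0.01 m/s and distance of slim_pin from where it was at the start of the episode below 0.01 m and angle between slim_pin's own z axis and vertical below 0.3 rad); the robot touches nothing.
It fails at once if the flange, the spacer stack or the bracket is moved more than 20 mm (distance of any of flange, spacer_stack, angle_bracket from where it was at the start of the episode above 0.02 m).
It fails at once if the slim pin is taken out of its stand (moved more than 30 mm) (distance of slim_pin from where it was at the start of the episode above 0.03 m).
It also fails if it takes over 64 s, if anything falls off the work surface, if the arm or the gripper's body presses on something with over 40 N, if the wrist force passes 120 N, or if a joint passes its speed limit or range.

## Robot

A 6-joint arm with a two-finger parallel gripper is mounted at the origin on a cart in front of the work surface, level with it; the furniture and walls round the work are solid. World frame = base frame: x ahead of the robot, y to its left, z up, the work surface at z = 0. Lengths are in m, angles in rad, forces in N, time in s.
With the tool pointing down it reaches from about 0.275 to 0.725 m from the base axis. Payload 5.6 kg.
Tool frame: the origin (TCP) lies at the very end of the fingers, on their centre line; the grasp point (between the pads) lies 19 mm behind it; z points along the fingers, y is the direction in which the jaws open and shut (so a half turn about z gives the same grasp; the last joint's range is limited). The gripper opens to 85 mm and grips with 20 to 120 N. Pads are 22 mm wide; open, the fingers measure 114 mm over their backs; the gripper's body (76 mm by 85 mm) begins 54 mm behind the grasp point. The pads swing forward as they close: fully open they stand 13 mm farther back than shut.
Start: joints at [1.628, 0.255, 0.108, 0, -1.424, -0.285], TCP at [0.124, 0.536, 0.231] pointing down, gripper open.
Joint ranges: [-2.95, 2.95], [-1.21, 1.97], [-1.09, 1.5], [-2.87, 1.71], [-2.94, -0.07], [-3.05, 3.05]. Speed limits (rad/s): [2.57, 2.57, 3.14, 3.14, 3.14, 3.14].

## Interface

Orientations are given as a unit quaternion [w, x, y, z].
In Python, from station import env, imaging gives the robot as it stands. The module is installed in compiled form; this text tells all that it offers.
- The arm moves only by the tool step_arm, never from a script. Its argument "commands" is a list of rows, each a list of 4 numbers: the shift along the tool's x, y, z in cm, then the turn about the tool's z in rad. In form: [[dx, dy, dz, turn], ...]. A call has 1 to 8 rows; each row shifts and turns the pose as measured when the row begins, along the tool's axes as they then stand; what a row does not reach is not made up. A row lasts 1/12 s, in which the tool goes at most 41.7 mm and 7.16 degrees, less where a joint would pass 70% of its speed; a pose out of reach is approached as far as the arm can. A call with a gripper value outside its range is refused whole. "grip" is the opening, from 0 (shut) to 1 (fully open), set as the call begins (left out, the last holds). The fingers move at their own pace and stop on an object; "force" is the grip in N (left out, the last holds). Time passes only in rows, so rows that do not move let the fingers close. It gives the time, the measured TCP pose, the force and the opening at its end, in the units of the state.
- env.get_obs(): the state, without advancing time (a new reading comes with each control period).
- imaging.snapshot(name): name is "side" or "top"; returns (picture, depth): 480x640x3 uint8, red, green, blue; 480x640 float32, m along the optical axis (not along the pixel's ray), 0 where there is no reading.
- imaging.camera_params(name): a dict with "vertical_fov" (degrees; the focal length in pixels is half the picture's height over the tangent of half this angle, whatever the lens; pixels are square), "cx", "cy" (the principal point, pixels), "rvec" (rotation vector, rad) and "tvec" (3), from world to camera coordinates, as OpenCV has them. Camera axes: x right, y down, z forward; pixel columns grow to the right and rows downward; lengths in m; the calibration is good to about 2 mm. A picture is of the moment at which its call begins. camera_params takes no time and is no camera call.
- env.job_done(): hands the job in, once; it reports no verdict.
The state is a dict: "clock": time; "q": joint angles; "dq": joint speeds; "joint_torque": joint torques, N m; "position": TCP position; "orientation": TCP orientation; "contact_force": force on the tool from outside, world axes, zero at the start; "ft_torque": the same for the moment, N m; "finger_gap": finger opening in m.
Only numpy, scipy, OpenCV 4.12 (cv2) and the standard library are available. Lean on these libraries where they do the work, as an engineer would, in place of code of your own. Each camera call takes 0.05 s, during which the arm holds its last target. There are 200 camera calls.

## Working session

There is one attempt and no reset: what is moved stays moved. The work goes in short steps, Python scripts to look and compute and a tool call to move; the robot and the scene stay as the last step left them, time stands still between calls to the robot, and variables do not carry over. Pictures are saved under pics/ and viewed, and the job is handed in when it is done.

Besides the shell and the picture viewer there is one more tool, called after "Emit:" as name(argument=value, ...), one argument or row to a line, values as JSON. step_arm: Moves the arm, as the interface text tells. Its arguments: {"type":"object","properties":{"commands":{"type":"array","items":{"type":"array","items":{"type":"number"}}},"grip":{"type":"number"},"force":{"type":"number"}},"required":["commands"]}

```bash
mkdir -p pics
cat > h.py <<'E'
import numpy as np, cv2
from station import env, imaging
def cam(n):
    p=imaging.camera_params(n); R=cv2.Rodrigues(np.array(p["rvec"],float))[0]; t=np.array(p["tvec"],float).ravel()
    f=240/np.tan(np.radians(p["vertical_fov"])/2); return R,t,f,p["cx"],p["cy"]
def snap(n,fn=None):
    im,d=imaging.snapshot(n)
    if fn: cv2.imwrite("pics/"+fn,im[:,:,::-1])
    R,t,f,cx,cy=cam(n); v,u=np.mgrid[0:480,0:640]
    pc=np.stack([(u-cx)/f*d,(v-cy)/f*d,d],-1)
    w=(pc-t)@R; w[d==0]=np.nan
    return im,d,w
E
python3 - <<'E'
from h import *
for n in("top","side"):
    im,d,w=snap(n,n+"0.png"); np.savez(n+"0.npz",im=im,w=w); R,t,f,cx,cy=cam(n); print(n,-R.T@t,f,cx,cy,imaging.camera_params(n)); print((d==0).mean())
print(env.get_obs())
E
```

```text
top [0.489934   0.0070507  1.05000386] 442.7819511761874 323.2026037686838 238.72001406490406 {'vertical_fov': 56.91782234741195, 'cx': 323.2026037686838, 'cy': 238.72001406490406, 'rvec': array([ 2.13910964, -2.2023424 ,  0.05234608]), 'tvec': array([0.04929746, 0.56566253, 1.01004396])}
0.004000651041666667
side [0.27160101 0.78770503 0.41736742] 448.80617002599945 318.2810580122616 234.3593802635781 {'vertical_fov': 56.271466076056996, 'cx': 318.2810580122616, 'cy': 234.3593802635781, 'rvec': array([ 0.41071916, -2.45118762,  1.59727597]), 'tvec': array([0.51810317, 0.11568464, 0.76591648])}
0.0038248697916666665
{'clock': 0.1, 'q': array([ 1.62757816e+00,  2.55689790e-01,  1.07153205e-01, -4.16739766e-04,
       -1.42391150e+00, -2.84583469e-01]), 'dq': array([-0.00021315, -0.00174615,  0.00159292,  0.00260049,  0.00040906,
       -0.00034673]), 'joint_torque': array([-2.36583015e-03, -3.87604916e+01,  2.38473111e+01,  5.37779912e+00,
       -3.80683166e-03,  2.04920497e-06]), 'position': array([0.12406745, 0.5353746 , 0.23049366]), 'orientation': array([ 8.48884448e-04,  9.93516466e-01, -1.13685126e-01, -6.28264177e-05]), 'contact_force': array([-0.29408119,  0.13393491, -0.26972171]), 'ft_torque': array([0.00791492, 0.01136017, 0.00241325]), 'finger_gap': 0.08551634706511134}
```

View pics/top0.png

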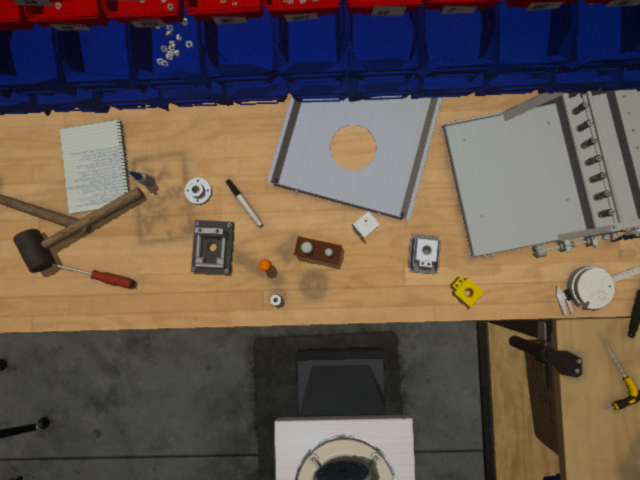

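View pics/side0.png

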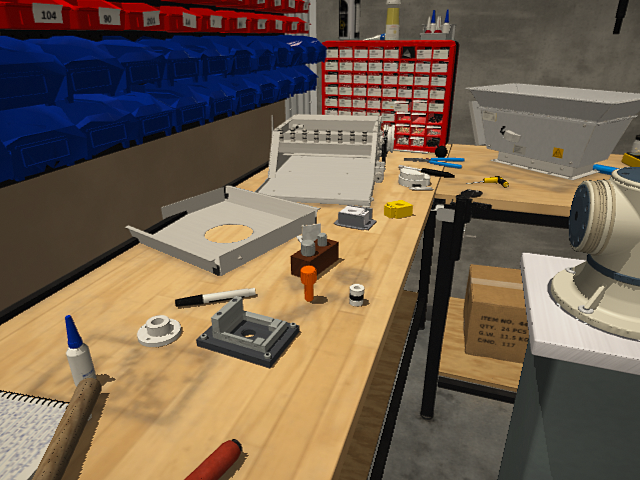

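Run:
```python
from h import *
z=np.load("top0.npz"); im=z["im"][:,:,::-1]; w=z["w"]
def c(u0,v0,s,S): return cv2.resize(im[v0:v0+s,u0:u0+s],(S,S),interpolation=cv2.INTER_CUBIC)
cv2.imwrite("pics/crop0.png",np.hstack([np.vstack([c(180,215,60,390),]),c(395,225,60,390)]))
for n,(u0,u1,v0,v1) in dict(nest=(185,240,215,282),tray=(403,448,228,280),stand=(288,348,230,272),orange=(255,280,255,282),spacer=(265,290,288,312),bracket=(345,388,205,245),flange=(180,216,172,208),yellow=(445,490,270,312)).items():
    p=w[v0:v1,u0:u1].reshape(-1,3); uv=np.stack(np.meshgrid(np.arange(u0,u1),np.arange(v0,v1)),-1).reshape(-1,2)
    h=np.round(p[:,2]*500); vals,ct=np.unique(h[np.isfinite(h)],return_counts=True)
    print(n,[(round(a/500,3),int(b)) for a,b in zip(vals,ct) if b>15])
    for lo,hi in [(.006,.1),(.0205,.027),(.029,.036),(.037,.045),(.045,.052),(.056,.07)]:
        m=(p[:,2]>lo)&(p[:,2]<hi)
        if m.sum()>25:
            q=p[m]; r=cv2.minAreaRect((q[:,:2]*1000).astype(np.float32)); print('  ',lo,m.sum(),q.mean(0).round(4),[np.round(x,1) for x in r])
```

```text
nest [(np.float64(-0.002), 67), (np.float64(-0.0), 308), (np.float64(0.002), 579), (np.float64(0.004), 532), (np.float64(0.006), 150), (np.float64(0.008), 35), (np.float64(0.01), 56), (np.float64(0.012), 227), (np.float64(0.014), 477), (np.float64(0.016), 444), (np.float64(0.018), 146), (np.float64(0.02), 48), (np.float64(0.022), 58), (np.float64(0.024), 101), (np.float64(0.026), 150), (np.float64(0.028), 83), (np.float64(0.03), 16), (np.float64(0.048), 26), (np.float64(0.05), 70), (np.float64(0.052), 49)]
   0.006 2077 [0.5565 0.2933 0.0197] [array([554.3, 299.6]), array([130.2, 156.7]), np.float64(88.2)]
   0.0205 322 [0.5443 0.2971 0.0245] [array([555.6, 295.9]), array([ 84.3, 115. ]), np.float64(86.6)]
   0.029 26 [0.5573 0.295  0.0308] [array([552.5, 294.7]), array([62.5, 83.5]), np.float64(88.1)]
   0.045 135 [0.5924 0.2935 0.0498] [array([592.4, 293.1]), array([65.2, 13.1]), np.float64(85.3)]
tray [(np.float64(-0.002), 19), (np.float64(-0.0), 182), (np.float64(0.002), 450), (np.float64(0.004), 444), (np.float64(0.006), 324), (np.float64(0.008), 151), (np.float64(0.01), 55), (n
[... 3116 characters left out ...]
83. ]), np.float64(88.0)]
   0.0205 93 [0.6939 0.3307 0.0248] [array([693.6, 330. ]), array([32.6, 33.2]), np.float64(87.8)]
yellow [(np.float64(-0.002), 29), (np.float64(0.0), 168), (np.float64(0.002), 480), (np.float64(0.004), 482), (np.float64(0.006), 155), (np.float64(0.008), 21), (np.float64(0.028), 65), (np.float64(0.03), 175), (np.float64(0.032), 154), (np.float64(0.034), 58)]
   0.006 614 [ 0.4386 -0.2894  0.0265] [array([ 437.4, -297.1]), array([102.9,  94.8]), np.float64(88.4)]
   0.0205 37 [ 0.4408 -0.2822  0.024 ] [array([ 439.6, -288. ]), array([60.8, 44.5]), np.float64(46.7)]
   0.029 392 [ 0.4385 -0.2904  0.0314] [array([ 439.8, -289.6]), array([62.2, 46.1]), np.float64(46.9)]
```

View pics/crop0.png

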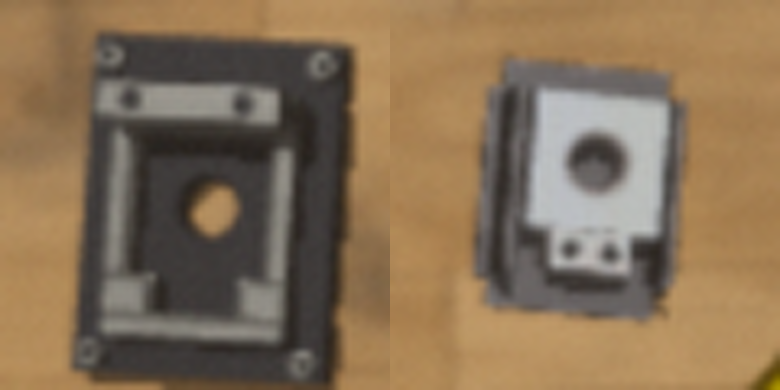

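```bash
cat >> h.py <<'E'
def ray(n,uv,z):
    "pixels -> world on plane z"
    R,t,f,cx,cy=cam(n); uv=np.atleast_2d(uv).astype(float); c=-R.T@t
    d=np.c_[(uv[:,0]-cx)/f,(uv[:,1]-cy)/f,np.ones(len(uv))]@R
    return (c+d*((z-c[2])/d[:,2])[:,None])[:,:2]
def psi():
    q=env.get_obs()["orientation"]; w,x,y,z=q
    return np.arctan2(2*(x*y+w*z),1-2*(y*y+z*z)), np.arccos(min(1,-(1-2*(x*x+y*y))))
def go(X,Y,Z,P):
    o=env.get_obs(); p=np.array(o["position"]); s,tilt=psi(); D=np.array([X,Y,Z])-p
    turn=-((P-s+np.pi)%(2*np.pi)-np.pi); c,si=np.cos(s),np.sin(s)
    ex,ey=D[0]*c+D[1]*si, D[0]*si-D[1]*c
    print("pos",p.round(4),"psi %.3f tilt %.4f t %.2f"%(s,tilt,o["clock"]),"| cm dx %.2f dy %.2f dz %.2f turn %.3f"%(ex*100,ey*100,-D[2]*100,turn))
E
python3 - <<'E'
from h import *
z=np.load("top0.npz"); im=z["im"]; w=z["w"]; g=im.max(2).astype(int)
def blob(u0,u1,v0,v1,m):
    m=m[v0:v1,u0:u1].astype(np.uint8); n,l,s,c=cv2.connectedComponentsWithStats(m)
    k=1+np.argmax(s[1:,4]); return c[k]+[u0,v0], s[k,4], np.argwhere(l==k)[:,::-1]+[u0,v0]
# block bore dark
c,a,_=blob(481//1-0,500,245,255,g<0) if 0 else blob(418,436,242,258,g<130); print("blockbore",c,a,ray("top",c,.032))
wh=(im.min(2)>170); c,a,p=blob(405,448,228,280,wh); r=ray("top",p,.032); print("white",a,cv2.minAreaRect((r*1000).astype(np.float32)))
print(im[250,416:438].max(1), im[247,205:222].tolist())
wood=(im[:,:,0].astype(int)-im[:,:,2]>35); c,a,_=blob(204,222,238,257,wood); print("nestbore",c,a,ray("top",c,.006))
S=np.array([[108,55],[322,65],[88,350],[301,362]])/6.5+[180-.5,215-.5]; P=ray("top",S,.017); print(P, P.mean(0)); 
for a,b in((0,2),(1,3)): d=P[a]-P[b]; print(np.arctan2(d[1],d[0]))
for a,b in((0,1),(2,3)): d=P[a]-P[b]; print(np.arctan2(-d[0],d[1]))
go(.52,-.2,.12,-1.67)
print(ray("top",[[c0/6.5+395-.5,c1/6.5+225-.5] for c0,c1 in [(510-390,60),(670-390,75),(487-390,302),(655-390,318)]],.004))
E
python3 - <<'E'
import numpy as np,cv2
im=np.load("top0.npz")["im"][:,:,::-1]
a=cv2.resize(im[230:275,285:350],(650,450),interpolation=cv2.INTER_CUBIC); cv2.imwrite("pics/stand0.png",a)
E
```

```text
blockbore [426.31147541 249.44262295] 61 [[ 0.53438242 -0.2026245 ]]
white 309 ((527.8468627929688, -202.0768280029297), (42.57181167602539, 58.79462432861328), 82.34247589111328)
[123 185 192 191 194 173 117  83  94  97 102  95  84  71  93 135 175 190
 190 188 168 101] [[62, 58, 58], [57, 54, 53], [51, 46, 42], [51, 41, 32], [102, 78, 52], [162, 127, 83], [177, 140, 93], [179, 143, 96], [177, 141, 95], [174, 138, 94], [162, 127, 88], [120, 96, 73], [70, 63, 59], [61, 58, 57], [63, 58, 57], [69, 65, 63], [91, 88, 82]]
nestbore [212.52083333 246.83333333] 48 [[0.55661711 0.29692666]]
[[0.61361412 0.33239344]
 [0.60752764 0.25413201]
 [0.50670312 0.34039683]
 [0.50019704 0.26306761]] [0.55701048 0.29749748]
-0.0747209269867159
-0.08306154234920983
-0.07761501418182867
-0.08393709976838741
pos [0.1241 0.5354 0.2305] psi -0.228 tilt 0.0017 t 0.10 | cm dx 55.18 dy 62.69 dz 11.05 turn 1.442
[[ 0.5735876  -0.17878064]
 [ 0.56638535 -0.23617207]
 [ 0.48630912 -0.16676318]
 [ 0.47887448 -0.22668049]]
```

View pics/stand0.png

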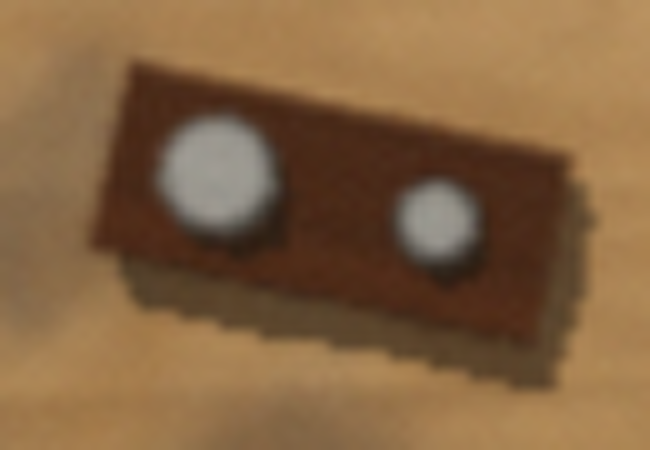

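Emit:
step_arm(
  commands=[
    [2.7, 3.1, 0, 0],
    [2.7, 3.1, 0, 0],
    [2.7, 3.1, 0, 0],
    [2.7, 3.1, 0, 0],
    [2.7, 3.1, 0, 0],
    [2.7, 3.1, 0, 0],
    [2.7, 3.1, 0, 0],
    [2.7, 3.1, 0, 0],
  ],
  grip=1,
)

```text
clock: 0.77
position: [0.2764, 0.2417, 0.2254]
orientation: [0.006, 0.994, -0.109, -0.001]
contact_force: [1.5, 1.1, 0.0]
finger_gap: 0.085
```

Emit:
step_arm(
  commands=[
    [2.7, 3.1, 0, 0],
    [2.7, 3.1, 0, 0],
    [2.7, 3.1, 0, 0],
    [2.7, 3.1, 0, 0],
    [2.7, 3.1, 0, 0],
    [2.7, 3.1, 0, 0],
    [2.7, 3.1, 0, 0],
    [2.7, 3.1, 0, 0],
  ],
)

```text
clock: 1.43
position: [0.4303, -0.0541, 0.2281]
orientation: [0.005, 0.994, -0.107, -0.0]
contact_force: [1.9, 0.8, 0.8]
finger_gap: 0.0856
```

Emit:
step_arm(
  commands=[
    [0, 0, 0, 0.12],
    [0, 0, 0, 0.12],
    [0, 0, 0, 0.12],
    [0, 0, 0, 0.12],
    [0, 0, 0, 0.12],
    [0, 0, 0, 0.12],
    [0, 0, 0, 0.12],
    [0, 0, 0, 0.12],
  ],
)

```text
clock: 2.1
position: [0.4298, -0.0647, 0.2232]
orientation: [0.008, 0.822, -0.569, -0.002]
contact_force: [-0.1, 0.2, -0.0]
finger_gap: 0.0853
```

Run:
```python
from h import *
go(.5275,-.202,.10,-1.705); print(ray("top",[[306.2,246.9],[328.2,251.5]],.064), env.get_obs()["contact_force"])
```

```text
pos [ 0.4298 -0.0647  0.2232] psi -1.210 tilt 0.0171 t 2.10 | cm dx 16.29 dy -4.30 dz 12.32 turn 0.495
[[0.54652054 0.07021942]
 [0.53480512 0.02140837]] [-0.12458843  0.21418556 -0.04878306]
```

Emit:
step_arm(
  commands=[
    [2.0, -0.5, 0, 0.1],
    [2.0, -0.7, 0, 0.1],
    [2.0, -0.9, 0, 0.1],
    [2.0, -1.1, 0, 0.1],
    [2.0, -1.3, 0, 0.1],
    [2.0, -1.5, 0, 0],
    [1.5, -1.5, 0, 0],
    [0, 0, 0, 0],
  ],
)

```text
clock: 2.77
position: [0.5136, -0.2021, 0.2198]
orientation: [-0.01, -0.645, 0.764, 0.003]
contact_force: [-0.6, 0.5, -1.4]
finger_gap: 0.0855
```

Run:
```python
from h import *
go(.5275,-.202,.08,-1.705); o=env.get_obs();print(o["orientation"],o["q"])
```

```text
pos [ 0.5136 -0.2021  0.2198] psi -1.740 tilt 0.0209 t 2.77 | cm dx -0.25 dy -1.37 dz 13.98 turn -0.035
[-0.01002956 -0.6445916   0.76445571  0.0029241 ] [-0.08459273  0.273083    0.09917272  0.0101661  -1.41521687 -0.08680095]
```

Emit:
step_arm(
  commands=[
    [-0.1, -0.6, 2, -0.03],
    [-0.1, -0.6, 2.5, 0],
    [0, -0.3, 3, 0],
    [0, -0.2, 3, 0],
    [0, 0, 2.5, 0],
    [0, 0, 1, 0],
    [0, 0, 0.3, 0],
    [0, 0, 0, 0],
  ],
)

```text
clock: 3.43
position: [0.5265, -0.2033, 0.0687]
orientation: [-0.011, -0.655, 0.755, 0.005]
contact_force: [0.9, 0.5, -0.6]
finger_gap: 0.0852
```

Run:
```python
from h import *
snap("top","top1.png"); snap("side","side1.png")
go(.5275,-.202,.02,-1.705); o=env.get_obs();print(o["orientation"])
im=cv2.imread("pics/top1.png"); cv2.imwrite("pics/t1c.png",cv2.resize(im[200:300,370:490],(720,600)))
im=cv2.imread("pics/side1.png"); cv2.imwrite("pics/s1c.png",cv2.resize(im[120:270,280:440],(640,600)))
```

```text
pos [ 0.5277 -0.2036  0.0703] psi -1.712 tilt 0.0205 t 3.53 | cm dx -0.16 dy 0.04 dz 5.03 turn -0.007
[-0.00967706 -0.65540642  0.75520682  0.00338201]
```

View pics/s1c.png

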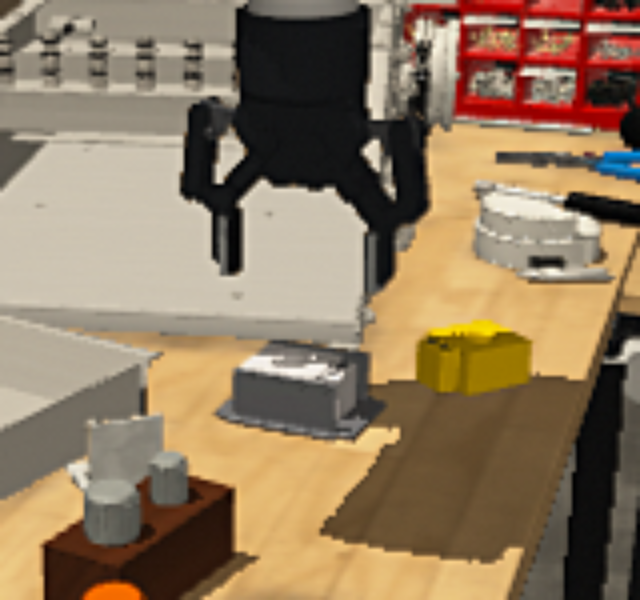

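View pics/t1c.png

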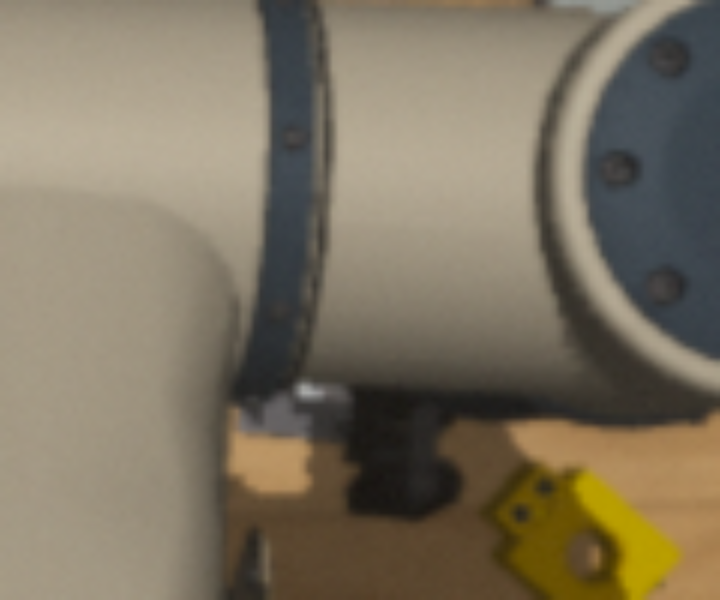

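Run:
```python
from h import *
im,d,w=snap("side")
m=(abs(w[:,:,0]-.527)<.08)&(abs(w[:,:,1]+.2)<.04)&(w[:,:,2]>.045)&(w[:,:,2]<.15)&(im.max(2)<90)
p=w[m]; 
for a,b in((.45,.527),(.527,.6)):
    q=p[(p[:,0]>a)&(p[:,0]<b)&(p[:,2]<.1)]; print(len(q),np.percentile(q[:,2],[0,2,5,10]),q[q[:,2]<np.percentile(q[:,2],30)].mean(0), np.percentile(q[:,0],[2,98]))
# block top bright
m=(abs(w[:,:,0]-.527)<.05)&(abs(w[:,:,1]+.2)<.05)&(w[:,:,2]>.027)&(im.min(2)>150); q=w[m];print(len(q),np.percentile(q,[2,50,98],axis=0))
go(.5275,-.202,.02,-1.705)
```

```text
24 [0.08751121 0.08757796 0.08766745 0.08801811] [ 0.48147234 -0.18967269  0.08889773] [0.47257554 0.48474144]
37 [0.08340338 0.08445567 0.08542679 0.0864435 ] [ 0.5712704  -0.20885763  0.08696212] [0.56858491 0.58240165]
82 [[ 0.49829395 -0.21079034  0.02878154]
 [ 0.52781973 -0.1891408   0.0320562 ]
 [ 0.55614217 -0.17414463  0.03437036]]
pos [ 0.5283 -0.2038  0.0709] psi -1.712 tilt 0.0192 t 3.58 | cm dx -0.17 dy 0.10 dz 5.09 turn -0.007
```

Emit:
step_arm(
  commands=[
    [-0.1, 0, 1.2, 0],
    [-0.1, 0, 1.5, 0],
    [0, 0, 1.5, 0],
    [0, 0, 1.2, 0],
    [0, 0, 0.8, 0],
    [0, 0, 0.4, 0],
    [0, 0, 0.1, 0],
    [0, 0, 0, 0],
  ],
)

```text
clock: 4.25
position: [0.5367, -0.2037, 0.013]
orientation: [-0.002, -0.656, 0.755, -0.006]
contact_force: [0.3, -0.3, 0.1]
finger_gap: 0.0854
```

Run:
```python
from h import *
go(.5275,-.202,.001,-1.705); print(env.get_obs()["contact_force"])
```

```text
pos [ 0.5367 -0.2037  0.013 ] psi -1.710 tilt 0.0135 t 4.25 | cm dx -0.04 dy 0.93 dz 1.20 turn -0.005
[ 0.33004166 -0.34057105  0.06051561]
```

Emit:
step_arm(
  commands=[
    [0, 0.3, 0, 0],
    [0, 0.3, 0, 0],
    [0, 0.2, 0.1, 0],
    [0, 0.1, 0.3, 0],
    [0, 0, 0.3, 0],
    [0, 0, 0.2, 0],
    [0, 0, 0.1, 0],
    [0, 0, 0, 0],
  ],
)

```text
clock: 4.92
position: [0.5287, -0.2028, 0.0051]
orientation: [-0.0, -0.656, 0.755, -0.009]
contact_force: [-0.3, -0.4, -0.2]
finger_gap: 0.0854
```

Run:
```python
from h import *
go(.5275,-.202,.001,-1.705); o=env.get_obs();print(o["contact_force"],o["orientation"])
```

```text
pos [ 0.5287 -0.2028  0.0051] psi -1.710 tilt 0.0171 t 4.92 | cm dx -0.07 dy 0.13 dz 0.41 turn -0.005
[-0.29024058 -0.35639164 -0.20027917] [-3.71399368e-04 -6.56234924e-01  7.54508205e-01 -8.54135898e-03]
```

Emit:
step_arm(
  commands=[
    [0, 0.1, 0.2, 0],
    [0, 0.0, 0.2, 0],
    [0, 0, 0, 0],
  ],
)

```text
clock: 5.17
position: [0.5277, -0.2028, 0.0004]
orientation: [-0.001, -0.656, 0.754, -0.008]
contact_force: [-0.2, -0.5, 0.4]
finger_gap: 0.0855
```

Emit:
step_arm(
  commands=[
    [0, 0, 0, 0],
    [0, 0, 0, 0],
    [0, 0, 0, 0],
    [0, 0, 0, 0],
    [0, 0, 0, 0],
    [0, 0, 0, 0],
  ],
  grip=0.55,
  force=50,
)

```text
clock: 5.67
position: [0.5277, -0.2028, 0.0004]
orientation: [-0.001, -0.656, 0.754, -0.008]
contact_force: [0.1, 0.1, 0.3]
finger_gap: 0.0612
```

Emit:
step_arm(
  commands=[
    [0, 0, -0.5, 0],
    [0, 0, -1, 0],
    [0, 0, -1.5, 0],
    [0, 0, -2, 0],
    [0, 0, -2, 0],
    [0, 0, -1.5, 0],
    [0, 0, -0.7, 0],
    [0, 0, 0, 0],
  ],
)

```text
clock: 6.33
position: [0.5244, -0.201, 0.0982]
orientation: [-0.002, -0.656, 0.755, -0.006]
contact_force: [-0.5, 0.3, -1.3]
finger_gap: 0.0613
```

Run:
```python
from h import *
im,d,w=snap("side","side2.png")
cv2.imwrite("pics/s2c.png",cv2.resize(cv2.imread("pics/side2.png")[120:270,280:440],(640,600)))
go(.44,-.06,.07,-1.705); o=env.get_obs();print(o["contact_force"],o["finger_gap"])
```

```text
pos [ 0.5242 -0.2009  0.0974] psi -1.711 tilt 0.0124 t 6.38 | cm dx -12.77 dy 10.30 dz 2.74 turn -0.006
[ 0.74726744 -0.04949316 -2.25593975] 0.06143882259366675
```

View pics/s2c.png

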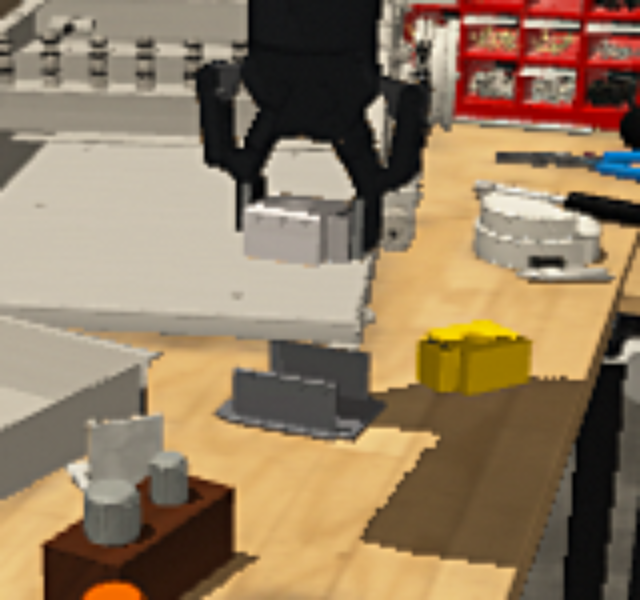

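Emit:
step_arm(
  commands=[
    [-1.3, 1.1, 0, 0],
    [-2.1, 1.7, 0, 0],
    [-2.3, 1.9, 0, 0],
    [-2.3, 1.9, 0, 0],
    [-2.1, 1.7, 0, 0],
    [-1.3, 1.1, 0.5, 0],
    [-0.6, 0.5, 0.5, 0],
    [0, 0, 0.5, 0],
  ],
)

```text
clock: 7.05
position: [0.4346, -0.0642, 0.0725]
orientation: [-0.006, -0.654, 0.756, -0.002]
contact_force: [1.1, -0.6, -2.5]
finger_gap: 0.0611
```

Run:
```python
from h import *
go(.44,-.06,-.0036,-1.705); o=env.get_obs();print(o["contact_force"],o["finger_gap"],o["orientation"])
```

```text
pos [ 0.4346 -0.0642  0.0725] psi -1.716 tilt 0.0124 t 7.05 | cm dx -0.49 dy -0.47 dz 7.61 turn -0.011
[ 1.08713237 -0.61635412 -2.53909045] 0.06114346738758697 [-0.00597921 -0.65403888  0.75643553 -0.00163673]
```

Descend; position is not critical here.

Emit:
step_arm(
  commands=[
    [0, 0, 1, 0],
    [0, 0, 1.5, 0],
    [0, 0, 1.5, 0],
    [0, 0, 1.2, 0],
    [0, 0, 0.8, 0],
    [0, 0, 0.4, 0],
    [0, 0, 0.1, 0],
    [0, 0, 0, 0],
  ],
)

```text
clock: 7.72
position: [0.4336, -0.0686, -0.001]
orientation: [-0.01, -0.654, 0.757, -0.0]
contact_force: [-0.5, 1.4, -2.3]
finger_gap: 0.061
```

Run:
```python
from h import *
go(.44,-.06,-.0036,-1.705); o=env.get_obs();print(o["contact_force"],o["finger_gap"],o["orientation"])
```

```text
pos [ 0.4336 -0.0686 -0.001 ] psi -1.716 tilt 0.0193 t 7.72 | cm dx -0.95 dy -0.51 dz 0.26 turn -0.011
[-0.53511221  1.43043635 -2.34696055] 0.06095742769104965 [-9.64770684e-03 -6.53724446e-01  7.56671172e-01 -8.87593103e-05]
```

Emit:
step_arm(
  commands=[
    [0, 0, 0.12, 0],
    [0, 0, 0.1, 0],
    [0, 0, 0, 0],
  ],
)

```text
clock: 7.97
position: [0.4347, -0.0691, -0.0026]
orientation: [-0.009, -0.654, 0.757, -0.001]
contact_force: [0.1, -0.5, -2.0]
finger_gap: 0.0611
```

Emit:
step_arm(
  commands=[
    [0, 0, 0.1, 0],
    [0, 0, 0, 0],
  ],
)

```text
clock: 8.13
position: [0.4354, -0.0691, -0.0027]
orientation: [-0.008, -0.654, 0.757, -0.001]
contact_force: [0.5, -0.4, -2.1]
finger_gap: 0.0611
```

Emit:
step_arm(
  commands=[
    [0, 0, 0.12, 0],
    [0, 0, 0.12, 0],
    [0, 0, 0, 0],
  ],
)

```text
clock: 8.38
position: [0.436, -0.069, -0.0026]
orientation: [-0.007, -0.654, 0.756, -0.002]
contact_force: [-0.6, -0.1, -2.2]
finger_gap: 0.0611
```

Emit:
step_arm(
  commands=[
    [0, 0, 0.25, 0],
    [0, 0, 0, 0],
  ],
)

```text
clock: 8.55
position: [0.4369, -0.069, -0.0029]
orientation: [-0.007, -0.655, 0.756, -0.003]
contact_force: [0.3, 0.7, -2.6]
finger_gap: 0.0612
```

Emit:
step_arm(
  commands=[
    [0, 0, 0.4, 0],
    [0, 0, 0.3, 0],
    [0, 0, 0, 0],
  ],
)

```text
clock: 8.8
position: [0.4378, -0.0688, -0.003]
orientation: [-0.006, -0.655, 0.755, -0.005]
contact_force: [-0.1, -1.2, -1.9]
finger_gap: 0.0614
```

Run:
```python
from h import *
o=env.get_obs();print(o)
im,d,w=snap("side","side3.png")
cv2.imwrite("pics/s3c.png",cv2.resize(cv2.imread("pics/side3.png")[140:290,260:420],(640,600)))
```

```text
{'clock': 8.8, 'q': array([ 0.21152953,  0.27148994, -0.54772453,  0.01942312, -0.75697463,
       -0.36699426]), 'dq': array([ 0.00656863, -0.0376891 ,  0.01996145,  0.00329614, -0.04750612,
       -0.00309598]), 'joint_torque': array([ 1.17176562e-02, -3.40894139e+01,  1.73612559e+01,  4.05803606e+00,
       -4.11429852e-01, -3.31115106e-02]), 'position': array([ 0.43777833, -0.06882033, -0.00301553]), 'orientation': array([-0.00553678, -0.65540675,  0.75524202, -0.0045647 ]), 'contact_force': array([-0.06512173, -1.21280152, -1.92745622]), 'ft_torque': array([ 0.0136    , -0.06449602,  0.01166746]), 'finger_gap': 0.061361337149312634}
```

View pics/s3c.png

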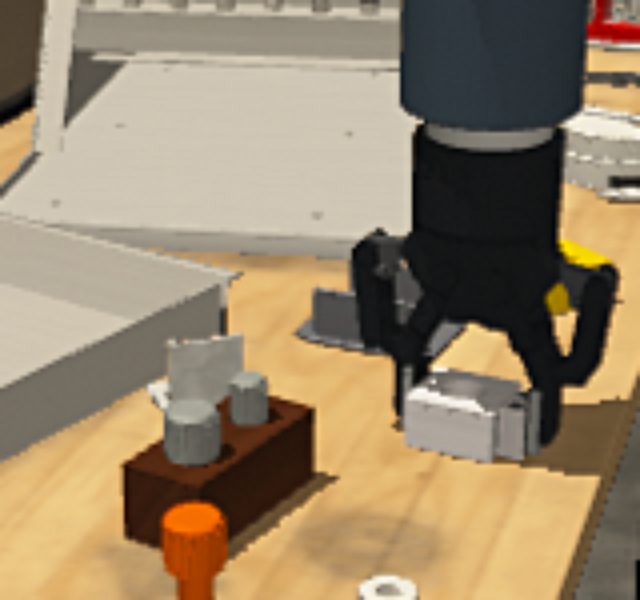

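Emit:
step_arm(
  commands=[
    [0, 0, 0, 0],
    [0, 0, 0, 0],
    [0, 0, 0, 0],
    [0, 0, 0, 0],
  ],
  grip=1,
)

```text
clock: 9.18
position: [0.4389, -0.0687, -0.0039]
orientation: [-0.005, -0.656, 0.755, -0.005]
contact_force: [0.5, -0.1, 0.5]
finger_gap: 0.085
```

Emit:
step_arm(
  commands=[
    [0, 0, -0.5, 0],
    [0, 0, -1.5, 0],
    [0, 0, -2.5, 0],
    [0, 0, -2.5, 0],
    [0, 0, -1.5, 0],
    [0, 0, -0.5, 0],
    [0, 0, 0, 0],
  ],
)

```text
clock: 9.77
position: [0.4377, -0.0681, 0.0889]
orientation: [-0.008, -0.655, 0.755, -0.004]
contact_force: [0.3, -1.0, -0.5]
finger_gap: 0.0852
```

Run:
```python
from h import *
go(.44,-.06,.07,-.134); o=env.get_obs();print(o["contact_force"],o["finger_gap"],o["orientation"])
im,d,w=snap("side","side4.png")
cv2.imwrite("pics/s4c.png",cv2.resize(cv2.imread("pics/side4.png")[140:290,260:420],(640,600)))
snap("top","top4.png")
cv2.imwrite("pics/t4c.png",cv2.resize(cv2.imread("pics/top4.png")[220:320,310:430],(720,600)))
```

```text
pos [ 0.4377 -0.0681  0.0889] psi -1.712 tilt 0.0169 t 9.77 | cm dx -0.83 dy -0.12 dz 1.89 turn -1.578
[ 0.30321214 -0.9780113  -0.48232649] 0.08518832120154839 [-0.00754665 -0.65544611  0.75519473 -0.00378943]
```

View pics/s4c.png

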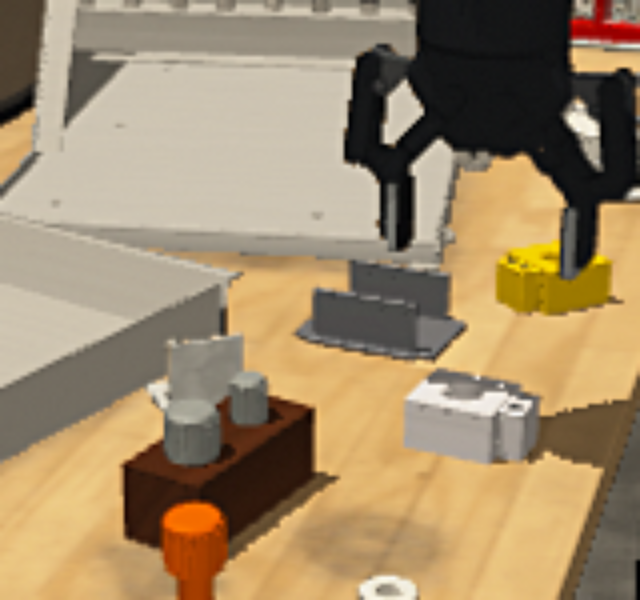

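View pics/t4c.png

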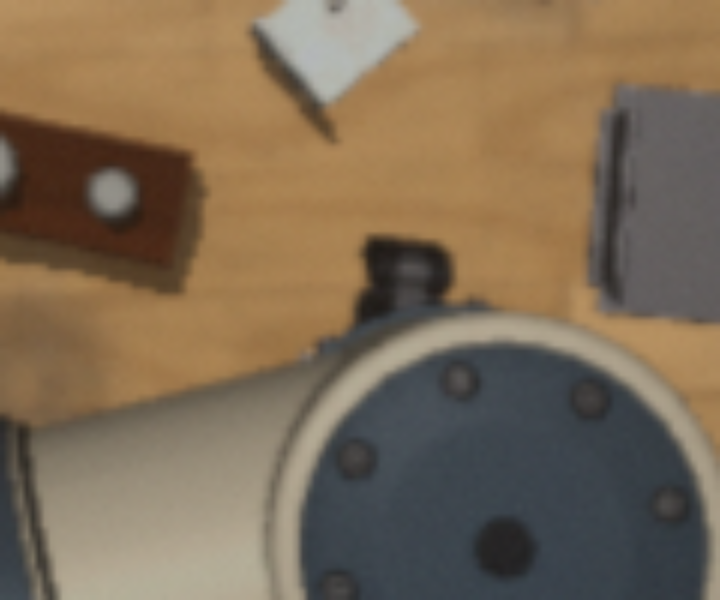

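Emit:
step_arm(
  commands=[
    [0, 0, 0, -0.12],
    [0, 0, 0, -0.12],
    [0, 0, 0, -0.12],
    [0, 0, 0, -0.12],
    [0, 0, 0, -0.12],
    [0, 0, 0, -0.12],
    [0, 0, 0, -0.12],
    [0, 0, 0, -0.12],
  ],
)

```text
clock: 10.53
position: [0.4287, -0.0689, 0.0757]
orientation: [0.014, 0.936, -0.351, -0.012]
contact_force: [0.2, -0.6, -0.7]
finger_gap: 0.0854
```

Emit:
step_arm(
  commands=[
    [0, 0, 0, -0.12],
    [0, 0, 0, -0.12],
    [0, 0, 0, -0.12],
    [0, 0, 0, -0.12],
    [0, 0, 0, -0.06],
    [0, 0, 0, 0],
    [0, 0, 0, 0],
  ],
)

```text
clock: 11.12
position: [0.4213, -0.0697, 0.0653]
orientation: [0.012, 0.997, -0.076, -0.025]
contact_force: [0.5, 0.4, -0.1]
finger_gap: 0.0856
```

Run:
```python
from h import *
go(.4447,-.069,.05,-.142); o=env.get_obs();print(o["contact_force"],o["orientation"])
```

```text
pos [ 0.4213 -0.0697  0.0653] psi -0.152 tilt 0.0559 t 11.12 | cm dx 2.31 dy -0.42 dz 1.53 turn -0.010
[ 0.52416262  0.36404034 -0.10622437] [ 0.01168849  0.99675053 -0.07554389 -0.02539447]
```

Emit:
step_arm(
  commands=[
    [0, 0, -3, 0],
    [0, 0, 0, 0],
    [0, 0, 0, 0],
  ],
)

```text
clock: 11.37
position: [0.4206, -0.0694, 0.0933]
orientation: [0.013, 0.996, -0.079, -0.029]
contact_force: [-0.7, 0.1, -0.3]
finger_gap: 0.0852
```

Emit:
step_arm(
  commands=[
    [2.5, 0, 0, 0],
    [0, 0, 0, 0],
    [0, 0, 0, 0],
  ],
)

```text
clock: 11.62
position: [0.4459, -0.0734, 0.0912]
orientation: [0.013, 0.996, -0.081, -0.029]
contact_force: [-1.6, 0.8, -1.1]
finger_gap: 0.0856
```

Emit:
step_arm(
  commands=[
    [0, 0, 0, 0.1],
    [0, 0, 0, 0],
    [0, 0, 0, 0],
  ],
)

```text
clock: 11.87
position: [0.445, -0.0735, 0.0898]
orientation: [0.014, 0.991, -0.133, -0.029]
contact_force: [0.1, 0.3, 0.5]
finger_gap: 0.0854
```

Emit:
step_arm(
  commands=[
    [0, 0, 0, -0.1],
    [0, 0, 0, 0],
    [0, 0, 0, 0],
  ],
)

```text
clock: 12.12
position: [0.444, -0.0735, 0.0893]
orientation: [0.013, 0.996, -0.08, -0.03]
contact_force: [0.8, -0.6, 0.5]
finger_gap: 0.0852
```

Emit:
step_arm(
  commands=[
    [0, 0, 4, 0],
    [0, 0, 0, 0],
    [0, 0, 0, 0],
  ],
)

```text
clock: 12.37
position: [0.443, -0.0744, 0.0503]
orientation: [0.013, 0.996, -0.081, -0.028]
contact_force: [1.1, -0.4, 1.5]
finger_gap: 0.0858
```

Emit:
step_arm(
  commands=[
    [0, 0, -1, 0],
    [0, 0, -1, 0],
    [0, 0, -1, 0],
    [0, 0, -1, 0],
    [0, 0, -1, 0],
  ],
)

```text
clock: 12.78
position: [0.447, -0.0737, 0.1069]
orientation: [0.014, 0.996, -0.083, -0.028]
contact_force: [1.0, -0.4, -0.9]
finger_gap: 0.0855
```

Emit:
step_arm(
  commands=[
    [-4, 0, 0, 0],
    [0, 0, 0, 0],
    [0, 0, 0, 0],
  ],
)

```text
clock: 13.03
position: [0.4087, -0.0673, 0.1147]
orientation: [0.014, 0.996, -0.084, -0.024]
contact_force: [0.4, 0.6, 0.9]
finger_gap: 0.0856
```

Emit:
step_arm(
  commands=[
    [1, 0, 0, 0],
    [1, 0, 0, 0],
    [1, 0, 0, 0],
    [1, 0, 0, 0],
    [0, 0, 0, 0],
  ],
)

```text
clock: 13.45
position: [0.4561, -0.0747, 0.1179]
orientation: [0.014, 0.996, -0.084, -0.019]
contact_force: [0.2, -0.8, 1.0]
finger_gap: 0.0853
```

Run:
```python
from h import *
go(.4447,-.069,.05,-.142); o=env.get_obs();print(o["q"],o["joint_torque"],o["orientation"])
```

```text
pos [ 0.4561 -0.0747  0.1179] psi -0.169 tilt 0.0476 t 13.45 | cm dx -1.22 dy -0.37 dz 6.79 turn -0.027
[ 0.1914913   0.17806297 -0.29750246  0.01739953 -1.14018948  1.2028323 ] [  0.05321723 -32.1283114   21.11415446   4.81493443  -0.19094008
   0.0954899 ] [ 0.01372347  0.99615593 -0.08430292 -0.01944333]
```

Emit:
step_arm(
  commands=[
    [-4, 0, 0, 0],
    [0, 0, 0, 0],
    [1, 0, 0, 0],
    [1, 0, 0, 0],
    [1, 0, 0, 0],
    [0, 0, 0, 0],
  ],
)

```text
clock: 13.95
position: [0.4509, -0.0744, 0.1161]
orientation: [0.015, 0.996, -0.086, -0.022]
contact_force: [0.2, 0.2, -0.2]
finger_gap: 0.0854
```

Emit:
step_arm(
  commands=[
    [0, 4, 0, 0],
    [0, 0, 0, 0],
    [0, -1, 0, 0],
    [0, -1, 0, 0],
    [0, -1, 0, 0],
    [0, 0, 0, 0],
  ],
)

```text
clock: 14.45
position: [0.455, -0.0838, 0.1159]
orientation: [0.015, 0.996, -0.088, -0.022]
contact_force: [0.1, 0.2, -0.8]
finger_gap: 0.0855
```

Emit:
step_arm(
  commands=[
    [0, -4, 0, 0],
    [0, 0, 0, 0],
    [0, 1, 0, 0],
    [0, 1, 0, 0],
    [0, 1, 0, 0],
    [0, 0, 0, 0],
  ],
)

```text
clock: 14.95
position: [0.4575, -0.0707, 0.1159]
orientation: [0.015, 0.996, -0.083, -0.021]
contact_force: [0.6, 0.4, 0.9]
finger_gap: 0.0852
```

Run:
```python
from h import *
go(.4447,-.069,.05,-.142); o=env.get_obs();print(o["orientation"])
```

```text
pos [ 0.4575 -0.0707  0.1159] psi -0.166 tilt 0.0522 t 14.95 | cm dx -1.29 dy 0.05 dz 6.59 turn -0.024
[ 0.01501574  0.99622992 -0.08272629 -0.02137371]
```

Emit:
step_arm(
  commands=[
    [0, 0, -1, 0],
    [0, 0, -1, 0],
    [0, 0, -1, 0],
    [0, 0, -1, 0],
    [0, 0, -1, 0],
    [0, 0, -1, 0],
    [0, 0, 0, 0],
    [0, 0, 0, 0],
  ],
)

```text
clock: 15.62
position: [0.457, -0.0774, 0.1779]
orientation: [0.015, 0.996, -0.089, -0.023]
contact_force: [0.5, 0.1, 0.1]
finger_gap: 0.0853
```

Emit:
step_arm(
  commands=[
    [0, 0, 4, 0],
    [0, 0, 0, 0],
    [0, 0, 4, 0],
    [0, 0, 0, 0],
  ],
)

```text
clock: 15.95
position: [0.4511, -0.0817, 0.1026]
orientation: [0.016, 0.995, -0.091, -0.025]
contact_force: [-1.1, -0.2, -2.2]
finger_gap: 0.0855
```

Emit:
step_arm(
  commands=[
    [0, 0, 0.5, 0],
    [0, 0, 0.5, 0],
    [0, 0, 0.5, 0],
    [0, 0, 0.5, 0],
    [0, 0, 0.5, 0],
    [0, 0, 0, 0],
    [0, 0, 0, 0],
  ],
)

```text
clock: 16.53
position: [0.4588, -0.083, 0.085]
orientation: [0.016, 0.996, -0.09, -0.016]
contact_force: [-0.1, 0.8, -0.2]
finger_gap: 0.0854
```

Run:
```python
from h import *
go(.4447,-.069,.05,-.142); o=env.get_obs();print(o["orientation"])
for i in range(6): imaging.snapshot("top")
go(.4447,-.069,.05,-.142); o=env.get_obs();print(o["orientation"])
```

```text
pos [ 0.4588 -0.083   0.085 ] psi -0.181 tilt 0.0446 t 16.53 | cm dx -1.63 dy -1.12 dz 3.50 turn -0.039
[ 0.01554831  0.99567879 -0.09014326 -0.01600613]
pos [ 0.4583 -0.083   0.0848] psi -0.181 tilt 0.0451 t 16.83 | cm dx -1.59 dy -1.13 dz 3.48 turn -0.039
[ 0.01550481  0.99566372 -0.09025621 -0.01634549]
```

Emit:
step_arm(
  commands=[
    [-1.6, -1.1, 0, -0.04],
    [0, 0, 0, 0],
    [0, 0, 1, 0],
    [0, 0, 0.6, 0],
    [0, 0, 0.6, 0],
    [0, 0, 0.6, 0],
    [0, 0, 0.6, 0],
    [0, 0, 0, 0],
  ],
)

```text
clock: 17.5
position: [0.4443, -0.0703, 0.0496]
orientation: [0.015, 0.997, -0.07, -0.015]
contact_force: [0.7, -0.5, -0.4]
finger_gap: 0.0858
```

Run:
```python
from h import *
go(.4447,-.069,.0125,-.142); o=env.get_obs();print(o["orientation"])
```

```text
pos [ 0.4443 -0.0703  0.0496] psi -0.141 tilt 0.0434 t 17.50 | cm dx 0.02 dy -0.13 dz 3.71 turn 0.001
[ 0.01521901  0.99731234 -0.06998423 -0.01544975]
```

Emit:
step_arm(
  commands=[
    [0.05, -0.2, 0.5, 0],
    [0, 0, 0.5, 0],
    [0, 0, 0.5, 0],
    [0, 0, 0.5, 0],
    [0, 0, 0.5, 0],
    [0, 0, 0.5, 0],
    [0, 0, 0.4, 0],
    [0, 0, 0, 0],
  ],
)

```text
clock: 18.17
position: [0.4442, -0.0695, 0.0117]
orientation: [0.015, 0.997, -0.07, -0.016]
contact_force: [-0.5, 0.4, -0.3]
finger_gap: 0.0854
```

Run:
```python
from h import *
go(.4447,-.069,.0125,-.142); o=env.get_obs();print(o["orientation"])
```

```text
pos [ 0.4442 -0.0695  0.0117] psi -0.141 tilt 0.0439 t 18.17 | cm dx 0.04 dy -0.06 dz -0.08 turn 0.001
[ 0.01543027  0.99729117 -0.07019839 -0.01563393]
```

Emit:
step_arm(
  commands=[
    [0, 0, -0.12, 0],
    [0, 0, 0, 0],
    [0, 0, 0, 0],
  ],
)

```text
clock: 18.42
position: [0.4444, -0.0696, 0.013]
orientation: [0.016, 0.997, -0.07, -0.016]
contact_force: [0.7, -0.7, 0.2]
finger_gap: 0.0857
```

Emit:
step_arm(
  commands=[
    [0, 0, 0, 0],
    [0, 0, 0, 0],
    [0, 0, 0, 0],
    [0, 0, 0, 0],
    [0, 0, 0, 0],
    [0, 0, 0, 0],
    [0, 0, 0, 0],
  ],
  grip=0.4,
  force=60,
)

```text
clock: 19.0
position: [0.4452, -0.0693, 0.0143]
orientation: [0.015, 0.997, -0.07, -0.014]
contact_force: [-0.3, 0.2, -0.0]
finger_gap: 0.0445
```

Emit:
step_arm(
  commands=[
    [0, 0, -2, 0],
    [0, 0, -3, 0],
    [0, 0, -3, 0],
    [0, 0, -2, 0],
    [0, 0, 0, 0],
    [0, 0, 0, 0],
  ],
)

```text
clock: 19.5
position: [0.4449, -0.0667, 0.1152]
orientation: [0.016, 0.997, -0.071, -0.019]
contact_force: [-0.1, -0.4, -3.7]
finger_gap: 0.0442
```

Run:
```python
from h import *
go(.5568,.2972,.10,-.08); o=env.get_obs();print(o["orientation"],o["finger_gap"])
im,d,w=snap("side","side5.png")
cv2.imwrite("pics/s5c.png",cv2.resize(cv2.imread("pics/side5.png")[100:310,240:480],(720,630))[:600])
```

```text
pos [ 0.4449 -0.0667  0.1152] psi -0.142 tilt 0.0493 t 19.50 | cm dx 5.91 dy -37.61 dz 1.52 turn -0.062
[ 0.01557361  0.9971848  -0.0708236  -0.01907746] 0.04423835784312386
```

View pics/s5c.png

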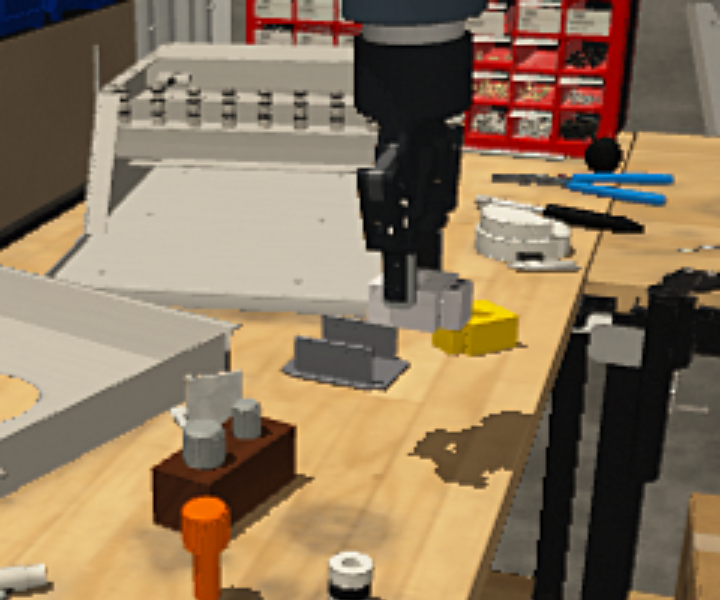

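Emit:
step_arm(
  commands=[
    [0.4, -2.5, 0, 0],
    [0.6, -3.7, 0, 0],
    [0.6, -3.7, 0, 0],
    [0.6, -3.7, 0, 0],
    [0.6, -3.7, 0, 0],
    [0.6, -3.7, 0, 0],
    [0.6, -3.7, 0, 0],
    [0.6, -3.7, 0, 0],
  ],
)

```text
clock: 20.22
position: [0.5247, 0.2103, 0.0894]
orientation: [0.021, 0.996, -0.077, -0.029]
contact_force: [1.1, -0.4, -1.4]
finger_gap: 0.0439
```

Emit:
step_arm(
  commands=[
    [0.6, -3.3, 0, -0.03],
    [0.4, -2.2, 0, -0.03],
    [0, 0, 0, 0],
    [0, 0, 0, 0],
  ],
)

```text
clock: 20.55
position: [0.54, 0.2714, 0.075]
orientation: [0.024, 0.998, -0.043, -0.035]
contact_force: [0.6, -0.3, -2.9]
finger_gap: 0.0445
```

Run:
```python
from h import *
go(.5568,.2972,.06,-.08); o=env.get_obs();print(o["orientation"],o["finger_gap"])
```

```text
pos [0.54   0.2714 0.075 ] psi -0.087 tilt 0.0851 t 20.55 | cm dx 1.44 dy -2.71 dz 1.50 turn -0.007
[ 0.02361047  0.99818445 -0.04266544 -0.03535542] 0.04447092537516988
```

Emit:
step_arm(
  commands=[
    [0, 0, -1, 0],
    [0, 0, -1, 0],
    [0, 0, -1, 0],
    [0, 0, -1, 0],
    [0, 0, 0, 0],
    [0, 0, 0, 0],
  ],
)

```text
clock: 21.05
position: [0.5417, 0.2686, 0.1173]
orientation: [0.025, 0.998, -0.045, -0.037]
contact_force: [-0.3, 0.0, -2.4]
finger_gap: 0.0443
```

Emit:
step_arm(
  commands=[
    [1, 0, 0, 0],
    [0, 0, 0, 0],
    [0, 0, 0, 0],
  ],
)

```text
clock: 21.3
position: [0.552, 0.2664, 0.1185]
orientation: [0.024, 0.998, -0.046, -0.036]
contact_force: [-0.1, -0.2, -2.3]
finger_gap: 0.0443
```

Run:
```python
from h import *
o=env.get_obs();print(o["orientation"],o["q"],o["joint_torque"])
go(.5568,.2972,.06,-.08)
for i in range(3): imaging.snapshot("top")
go(.5568,.2972,.06,-.08); o=env.get_obs();print(o["orientation"],o["q"],o["joint_torque"])
```

```text
[ 0.02424803  0.99798043 -0.04604094 -0.03643241] [ 0.69611702  0.49173694  0.17214596 -0.0138735  -1.33773879  0.78626504] [-1.15481182e-01 -5.11764050e+01  2.33560020e+01  5.42304307e+00
 -3.22096758e-01  2.06773903e-02]
pos [0.552  0.2664 0.1185] psi -0.094 tilt 0.0876 t 21.30 | cm dx 0.19 dy -3.11 dz 5.85 turn -0.014
pos [0.5517 0.2666 0.1183] psi -0.093 tilt 0.0881 t 21.45 | cm dx 0.22 dy -3.09 dz 5.83 turn -0.013
[ 0.02447873  0.99798212 -0.04572858 -0.03662484] [ 0.69666441  0.49197607  0.17174823 -0.01381243 -1.33769464  0.78633036] [-1.70002012e-01 -5.15965319e+01  2.33282626e+01  5.41861162e+00
 -3.26991482e-01  1.06292562e-03]
```

Emit:
step_arm(
  commands=[
    [0, 0, -4, 0],
    [0, 0, 0, 0],
    [0, 0, 4, 0],
    [0, 0, 4, 0],
    [0, 0, 0.1, 0],
    [0, 0, 0.1, 0],
    [0, 0, 0.1, 0],
    [0, 0, 0.1, 0],
  ],
)

```text
clock: 22.12
position: [0.549, 0.2651, 0.0788]
orientation: [0.024, 0.998, -0.045, -0.034]
contact_force: [-0.1, -0.2, -1.8]
finger_gap: 0.0442
```

Emit:
step_arm(
  commands=[
    [0, 0, 0.1, 0],
    [0, 0, 0.1, 0],
    [0, 0, 0.1, 0],
    [0, 0, 0.1, 0],
  ],
)

```text
clock: 22.45
position: [0.5518, 0.2669, 0.0799]
orientation: [0.021, 0.998, -0.044, -0.03]
contact_force: [-0.2, -0.2, -3.0]
finger_gap: 0.0443
```

Run:
```python
from h import *
o=env.get_obs();print(o["orientation"],o["q"])
go(.5568,.2972,.06,-.08)
```

```text
[ 0.0211437   0.99835006 -0.04436624 -0.02969417] [ 0.69954946  0.50872615  0.0966576  -0.00964891 -1.23109525  0.78597058]
pos [0.5518 0.2669 0.0799] psi -0.090 tilt 0.0729 t 22.45 | cm dx 0.22 dy -3.06 dz 1.99 turn -0.010
```

Emit:
step_arm(
  commands=[
    [0, 0, 0.1, 0],
    [0, 0, 0.1, 0],
    [0, 0, 0.1, 0],
    [0, 0, 0.1, 0],
    [0, 0, 0.1, 0],
    [0, 0, 0.1, 0],
    [0, 0, 0.1, 0],
    [0, 0, 0.1, 0],
  ],
)

```text
clock: 23.12
position: [0.5517, 0.2667, 0.0718]
orientation: [0.021, 0.998, -0.044, -0.029]
contact_force: [-0.4, 0.3, -2.0]
finger_gap: 0.044
```

Emit:
step_arm(
  commands=[
    [0, 0, 0.1, 0],
    [0, 0, 0.1, 0],
    [0, 0, 0.1, 0],
    [0, 0, 0.1, 0],
    [0, 0, 0.1, 0],
    [0, 0, 0.1, 0],
    [0, 0, 0.1, 0],
    [0, 0, 0.1, 0],
  ],
)

```text
clock: 23.78
position: [0.551, 0.2663, 0.0628]
orientation: [0.021, 0.998, -0.044, -0.029]
contact_force: [-1.3, 0.1, -2.0]
finger_gap: 0.0443
```

Emit:
step_arm(
  commands=[
    [0, 0, -4, 0],
    [0, 0, -4, 0],
    [0, 0, -4, 0],
    [0, 0, 0, 0],
    [0, 0, 4, 0],
    [0, 0, 4, 0],
    [0, 0, 0.1, 0],
    [0, 0, 0.1, 0],
  ],
)

```text
clock: 24.45
position: [0.5548, 0.2674, 0.1059]
orientation: [0.02, 0.998, -0.045, -0.027]
contact_force: [0.8, -0.4, -0.3]
finger_gap: 0.0439
```

Emit:
step_arm(
  commands=[
    [0, 0, 0.1, 0],
    [0, 0, 0.1, 0],
    [0, 0, 0.1, 0],
    [0, 0, 0.1, 0],
    [0, 0, 0.1, 0],
    [0, 0, 0.1, 0],
  ],
)

```text
clock: 24.95
position: [0.5579, 0.269, 0.1062]
orientation: [0.018, 0.999, -0.044, -0.023]
contact_force: [-0.4, 0.1, -1.9]
finger_gap: 0.0446
```

Emit:
step_arm(
  commands=[
    [0, 0, -4, 0],
    [0, 0, -4, 0],
    [0, 0, 0, 0],
    [0, 0, 4, 0],
    [0, 0, 0.1, 0],
    [0, 0, 0.1, 0],
    [0, 0, 0.1, 0],
    [0, 0, 0.1, 0],
  ],
)

```text
clock: 25.62
position: [0.5598, 0.2693, 0.1472]
orientation: [0.018, 0.999, -0.044, -0.022]
contact_force: [-0.4, -1.1, -2.3]
finger_gap: 0.0441
```

Emit:
step_arm(
  commands=[
    [0, 0, 0.1, 0],
    [0, 0, 0.1, 0],
    [0, 0, 4, 0],
    [0, 0, 0.1, 0],
    [0, 0, 0.1, 0],
    [0, 0, 0.1, 0],
    [0, 0, 0.1, 0],
    [0, 0, 0.1, 0],
  ],
)

```text
clock: 26.28
position: [0.5638, 0.2707, 0.1094]
orientation: [0.015, 0.999, -0.044, -0.015]
contact_force: [-0.4, -0.2, -2.0]
finger_gap: 0.0442
```

Run:
```python
from h import *
o=env.get_obs();print(o["orientation"])
go(.5573,.2972,.07,-.08)
```

```text
[ 0.01485253  0.99882862 -0.04354055 -0.01500051]
pos [0.5638 0.2707 0.1094] psi -0.088 tilt 0.0422 t 26.28 | cm dx -0.88 dy -2.59 dz 3.94 turn -0.008
```

Emit:
step_arm(
  commands=[
    [-0.9, -2.6, 0, -0.01],
    [0, 0, 0, 0],
    [0, 0, 0, 0],
    [0, 0, 0.7, 0],
    [0, 0, 0.7, 0],
    [0, 0, 0.7, 0],
    [0, 0, 0.5, 0],
    [0, 0, 0, 0],
  ],
)

```text
clock: 26.95
position: [0.5604, 0.2993, 0.0871]
orientation: [0.011, 0.999, -0.039, -0.01]
contact_force: [-0.1, 0.4, -1.5]
finger_gap: 0.0442
```

Run:
```python
from h import *
o=env.get_obs();print(o["orientation"])
go(.5573,.2972,.05,-.08)
snap("side","side6.png")
cv2.imwrite("pics/s6c.png",cv2.resize(cv2.imread("pics/side6.png")[210:390,160:340],(600,600),interpolation=cv2.INTER_CUBIC))
snap("top","top6.png")
cv2.imwrite("pics/t6c.png",cv2.resize(cv2.imread("pics/top6.png")[190:290,170:270],(600,600),interpolation=cv2.INTER_CUBIC))
```

```text
[ 0.01089239  0.99913464 -0.03885965 -0.01006276]
pos [0.5604 0.2993 0.0871] psi -0.078 tilt 0.0297 t 26.95 | cm dx -0.29 dy 0.23 dz 3.71 turn 0.002
```

View pics/s6c.png

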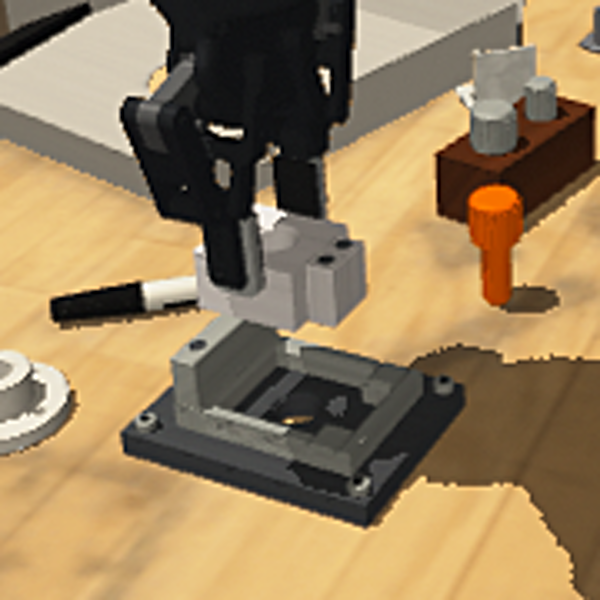

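View pics/t6c.png

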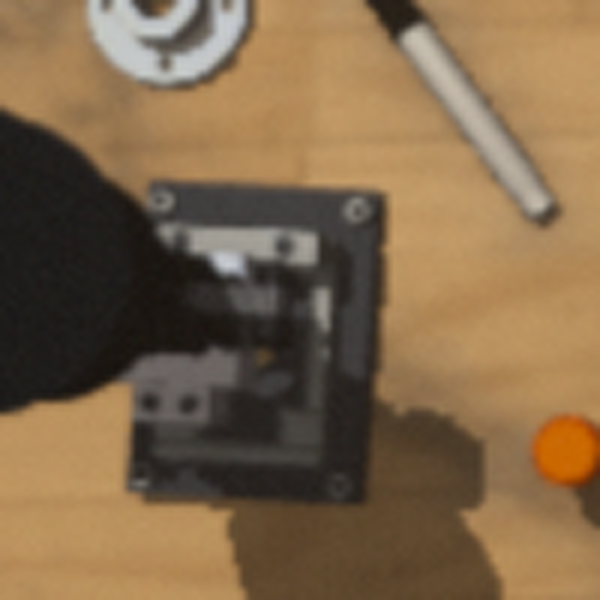

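Run:
```python
from h import *
a=ray("top",[[422.2,262.7],[428.2,263.3]],.032); print(a,a.mean(0)-[.5344,-.2026])
o=env.get_obs(); zt=o["position"][2]-.0143+.028
b=ray("top",[[194.2,256.5],[200.8,256.8]],zt); print(b,b.mean(0))
off=a.mean(0)-[.5344,-.2026]; c,s=np.cos(.134),np.sin(.134); l=np.array([[c,-s],[s,c]])@off; print("local",l)
c,s=np.cos(-.078),np.sin(-.078); print("origin",b.mean(0)-np.array([[c,-s],[s,c]])@l, o["position"])
```

```text
[[ 0.50438682 -0.19192713]
 [ 0.50263026 -0.20547607]] [-0.03089146  0.0038984 ]
[[0.53077471 0.31032166]
 [0.52971047 0.2959726 ]] [0.53024259 0.30314713]
local [-0.03113536 -0.00026363]
origin [0.56130382 0.30098386] [0.56088944 0.29947899 0.08817406]
```

Emit:
step_arm(
  commands=[
    [-0.35, 0.28, 0.5, 0],
    [0, 0, 0.7, 0],
    [0, 0, 0.7, 0],
    [0, 0, 0.7, 0],
    [0, 0, 0.7, 0],
    [0, 0, 0.5, 0],
    [0, 0, 0.2, 0],
    [0, 0, 0, 0],
  ],
)

```text
clock: 27.72
position: [0.556, 0.2954, 0.044]
orientation: [0.011, 0.999, -0.039, -0.009]
contact_force: [0.4, -0.0, -1.2]
finger_gap: 0.0443
```

Run:
```python
from h import *
o=env.get_obs();print(o["orientation"],o["contact_force"])
go(.5566,.2962,.026,-.08)
```

```text
[ 0.01073133  0.99913714 -0.03900015 -0.00942317] [ 0.39135415 -0.03280413 -1.19003023]
pos [0.556  0.2954 0.044 ] psi -0.078 tilt 0.0286 t 27.72 | cm dx 0.05 dy -0.09 dz 1.80 turn 0.002
```

Good. Slow insertion.

Emit:
step_arm(
  commands=[
    [0.06, -0.08, 0.2, 0],
    [0, 0, 0.3, 0],
    [0, 0, 0.3, 0],
    [0, 0, 0.3, 0],
    [0, 0, 0.2, 0],
    [0, 0, 0.2, 0],
  ],
)

```text
clock: 28.22
position: [0.5574, 0.2965, 0.0286]
orientation: [0.01, 0.999, -0.039, -0.008]
contact_force: [0.0, 0.3, -2.3]
finger_gap: 0.0442
```

Emit:
step_arm(
  commands=[
    [0, 0, 0.2, 0],
    [0, 0, 0.2, 0],
    [0, 0, 0.2, 0],
  ],
)

```text
clock: 28.47
position: [0.5577, 0.2965, 0.0264]
orientation: [0.01, 0.999, -0.038, -0.007]
contact_force: [-5.9, -0.8, 11.5]
finger_gap: 0.0447
```

Run:
```python
from h import *
o=env.get_obs();print(o["orientation"],o["contact_force"])
go(.5566,.2962,.026,-.08)
snap("side","side7.png")
cv2.imwrite("pics/s7c.png",cv2.resize(cv2.imread("pics/side7.png")[240:380,180:320],(700,700),interpolation=cv2.INTER_CUBIC)[:600])
```

```text
[ 0.01018687  0.99919403 -0.0381338  -0.00730318] [-5.8711543  -0.79121924 11.54858301]
pos [0.5577 0.2965 0.0264] psi -0.076 tilt 0.0251 t 28.47 | cm dx -0.10 dy 0.04 dz 0.04 turn 0.004
```

View pics/s7c.png

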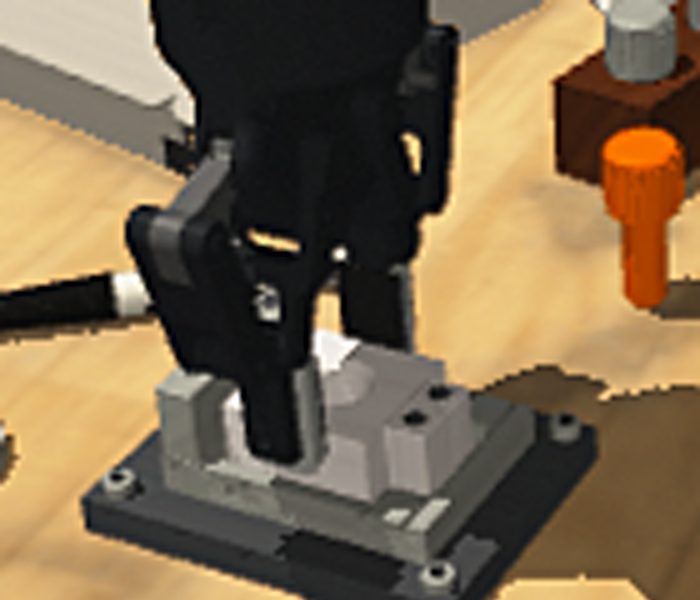

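Emit:
step_arm(
  commands=[
    [0, 0, 0.1, 0],
    [0, 0, 0, 0],
  ],
)

```text
clock: 28.68
position: [0.5575, 0.2966, 0.0271]
orientation: [0.01, 0.999, -0.038, -0.007]
contact_force: [0.2, 0.7, -2.1]
finger_gap: 0.0442
```

Emit:
step_arm(
  commands=[
    [0, 0, 0, 0],
    [0, 0, 0, 0],
    [0, 0, 0, 0],
    [0, 0, 0, 0],
    [0, 0, 0, 0],
  ],
  grip=0.9,
)

```text
clock: 29.1
position: [0.5589, 0.2973, 0.0278]
orientation: [0.009, 0.999, -0.038, -0.005]
contact_force: [0.2, -1.1, 0.8]
finger_gap: 0.0771
```

Emit:
step_arm(
  commands=[
    [0, 0, -0.5, 0],
    [0, 0, -1, 0],
    [0, 0, -2, 0],
    [0, 0, -3, 0],
    [0, 0, -3, 0],
    [0, 0, 0, 0],
    [0, 0, 0, 0],
  ],
)

```text
clock: 29.68
position: [0.5602, 0.2983, 0.1301]
orientation: [0.01, 0.999, -0.038, -0.005]
contact_force: [-0.2, 0.9, -1.7]
finger_gap: 0.0767
```

Run:
```python
from h import *
o=env.get_obs();print(o["orientation"],o["contact_force"])
go(.5465,.0702,.11,-.23)
im,d,w=snap("side","side8.png")
cv2.imwrite("pics/s8c.png",cv2.resize(cv2.imread("pics/side8.png")[240:380,180:320],(700,700),interpolation=cv2.INTER_CUBIC)[:600])
# block-top plane fit
m=(im.min(2)>110)&(w[:,:,2]>.035)&(w[:,:,2]<.047)&(abs(w[:,:,0]-.55)<.028)&(abs(w[:,:,1]-.297)<.022)
p=w[m]; c=p.mean(0); n=np.linalg.svd(p-c)[2][2]; print(m.sum(),c,n)
```

```text
[ 0.00979163  0.99922323 -0.03779881 -0.00532132] [-0.20160763  0.8888311  -1.67540942]
pos [0.5602 0.2983 0.1301] psi -0.076 tilt 0.0223 t 29.68 | cm dx 0.36 dy 22.85 dz 2.01 turn 0.154
511 [0.55379411 0.29829993 0.03926931] [-0.00625332 -0.01196433 -0.99990887]
```

View pics/s8c.png

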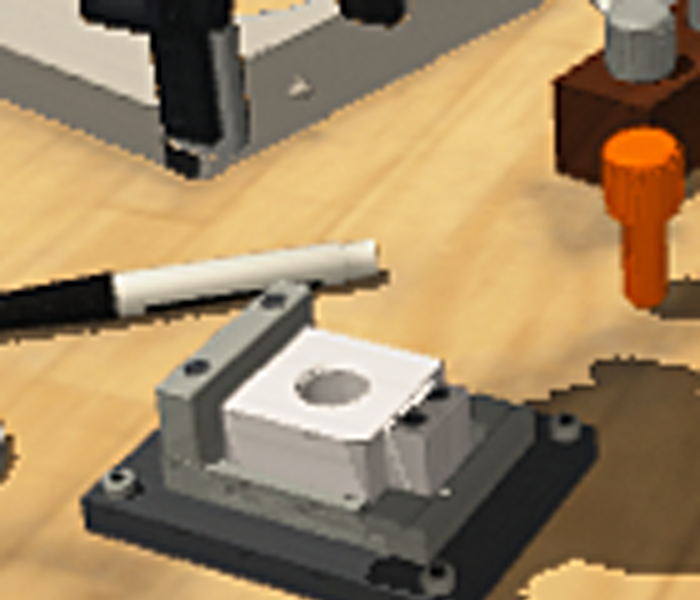

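Emit:
step_arm(
  commands=[
    [0, 3.8, 0, 0],
    [0, 0, 0, 0],
    [0, 3.8, 0, 0],
    [0, 0, 0, 0],
    [0, 3.8, 0, 0],
    [0, 0, 0, 0],
    [0, 3.8, 0, 0],
    [0, 0, 0, 0],
  ],
  grip=0.5,
)

```text
clock: 30.4
position: [0.5472, 0.1433, 0.1313]
orientation: [0.012, 0.999, -0.037, -0.007]
contact_force: [-0.4, 0.6, -0.2]
finger_gap: 0.0429
```

Emit:
step_arm(
  commands=[
    [0, 3.8, 0, 0],
    [0, 0, 0, 0],
    [0, 3.8, 0, 0],
    [0, 0, 0, 0],
    [0, 0, 0, -0.12],
    [0, 0, 0, 0],
    [0, 0, 0, -0.12],
    [0, 0, 0, 0],
  ],
)

```text
clock: 31.07
position: [0.5394, 0.0636, 0.131]
orientation: [0.012, 0.997, 0.081, -0.011]
contact_force: [-0.0, 0.5, -0.0]
finger_gap: 0.0429
```

Emit:
step_arm(
  commands=[
    [0, 0, 0, -0.12],
    [0, 0, 0, 0],
    [0, 0, 0, -0.12],
    [0, 0, 0, 0],
    [0, 0, 0, -0.12],
    [0, 0, 0, 0],
    [0, 0, 0, 0],
  ],
)

```text
clock: 31.65
position: [0.539, 0.0656, 0.13]
orientation: [0.01, 0.971, 0.238, -0.014]
contact_force: [0.4, -0.1, -0.3]
finger_gap: 0.0427
```

Run:
```python
from h import *
o=env.get_obs();print(o["orientation"],o["finger_gap"])
go(.5465,.0702,.11,.55)
```

```text
[ 0.01018906  0.97100014  0.23845532 -0.01392773] 0.04271770701839916
pos [0.539  0.0656 0.13  ] psi 0.481 tilt 0.0345 t 31.65 | cm dx 0.87 dy -0.06 dz 2.00 turn -0.069
```

Emit:
step_arm(
  commands=[
    [0.9, 0, 0, 0],
    [0, 0, 0, 0],
    [0, 0, 4, 0],
    [0, 0, 0.1, 0],
    [0, 0, 0.1, 0],
    [0, 0, 0.1, 0],
    [0, 0, 0.1, 0],
    [0, 0, 0.1, 0],
  ],
)

```text
clock: 32.32
position: [0.5511, 0.0703, 0.0885]
orientation: [0.011, 0.974, 0.227, -0.01]
contact_force: [-0.4, -0.1, 0.8]
finger_gap: 0.0428
```

Run:
```python
from h import *
o=env.get_obs();print(o["orientation"])
go(.5465,.0702,.05,.55)
im,d,w=snap("side","side9.png")
cv2.imwrite("pics/s9c.png",cv2.resize(cv2.imread("pics/side9.png")[160:310,240:390],(600,600),interpolation=cv2.INTER_CUBIC))
for lo,hi in((.285,.32),(.30,.34)): pass
m=(w[:,:,2]>.058)&(w[:,:,2]<.07)&(abs(w[:,:,0]-.5465)<.02)&(abs(w[:,:,1]-.07)<.02)&(im.min(2)>90)
p=w[m]; print(m.sum(), p.mean(0), np.percentile(p,[3,97],axis=0))
```

```text
[ 0.01099136  0.97388676  0.22656003 -0.00971172]
pos [0.5511 0.0703 0.0885] psi 0.457 tilt 0.0293 t 32.32 | cm dx -0.42 dy -0.19 dz 3.85 turn -0.093
60 [0.54636807 0.07320484 0.06285874] [[0.53598261 0.06082493 0.05970122]
 [0.55574799 0.08257609 0.06447744]]
```

View pics/s9c.png

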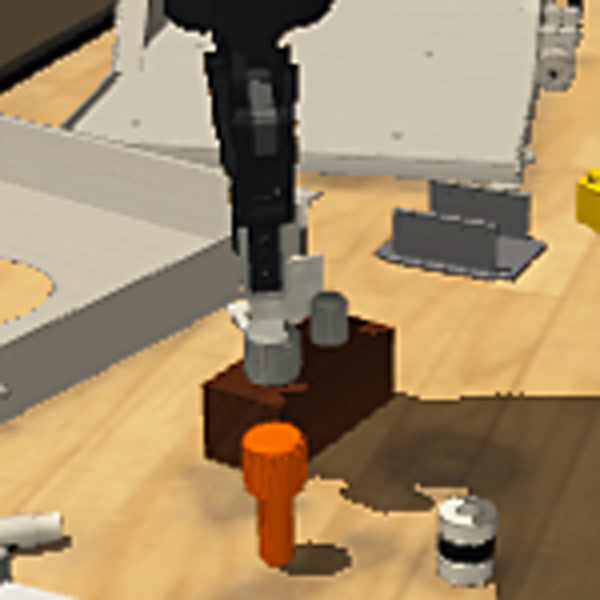

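Emit:
step_arm(
  commands=[
    [-0.35, -0.25, 0, -0.09],
    [0, 0, 0, 0],
    [0, 0, 0.6, 0],
    [0, 0, 0.6, 0],
    [0, 0, 0.6, 0],
    [0, 0, 0.6, 0],
    [0, 0, 0.4, 0],
    [0, 0, 0, 0],
  ],
)

```text
clock: 33.03
position: [0.549, 0.0708, 0.0608]
orientation: [0.01, 0.964, 0.267, -0.007]
contact_force: [-0.5, 0.5, -0.3]
finger_gap: 0.0428
```

Run:
```python
from h import *
o=env.get_obs();print(o["orientation"],o["contact_force"])
go(.546,.0707,.05,.55)
```

```text
[ 0.01044298  0.96358403  0.26711061 -0.00697776] [-0.45436581  0.48331185 -0.26276685]
pos [0.549  0.0708 0.0608] psi 0.541 tilt 0.0251 t 33.03 | cm dx -0.26 dy -0.15 dz 1.08 turn -0.009
```

Emit:
step_arm(
  commands=[
    [-0.27, -0.15, 0.3, 0],
    [0, 0, 0.4, 0],
    [0, 0, 0.3, 0],
    [0, 0, 0.1, 0],
    [0, 0, 0, 0],
  ],
)

```text
clock: 33.45
position: [0.5452, 0.0702, 0.048]
orientation: [0.011, 0.964, 0.267, -0.008]
contact_force: [0.7, -0.5, 1.0]
finger_gap: 0.0427
```

Emit:
step_arm(
  commands=[
    [0, 0, 0, 0],
    [0, 0, 0, 0],
    [0, 0, 0, 0],
    [0, 0, 0, 0],
    [0, 0, 0, 0],
    [0, 0, 0, 0],
  ],
  grip=0.15,
  force=50,
)

```text
clock: 33.95
position: [0.5455, 0.0703, 0.0484]
orientation: [0.01, 0.964, 0.267, -0.007]
contact_force: [-0.5, 0.2, -0.8]
finger_gap: 0.0238
```

Run:
```python
from h import *
o=env.get_obs();print(o["orientation"],o["contact_force"],o["finger_gap"])
go(.546,.0707,.05,.55)
```

```text
[ 0.0104753   0.96371047  0.26664602 -0.00723108] [-0.5288393   0.23480971 -0.78352939] 0.023801522872748487
pos [0.5455 0.0703 0.0484] psi 0.540 tilt 0.0255 t 33.95 | cm dx 0.06 dy -0.00 dz -0.16 turn -0.010
```

Emit:
step_arm(
  commands=[
    [0, 0, -1.5, 0],
    [0, 0, -2, 0],
    [0, 0, -2, 0],
    [0, 0, -2, 0],
    [0, 0, -1, 0],
    [0, 0, 0, 0],
    [0, 0, 0, 0],
  ],
)

```text
clock: 34.53
position: [0.5462, 0.072, 0.1353]
orientation: [0.011, 0.964, 0.266, -0.008]
contact_force: [-0.9, 0.9, -1.5]
finger_gap: 0.0241
```

Run:
```python
from h import *
o=env.get_obs();print(o["orientation"],o["contact_force"],o["finger_gap"])
go(.5566,.2962,.13,.55)
im,d,w=snap("side","side10.png")
cv2.imwrite("pics/s10c.png",cv2.resize(cv2.imread("pics/side10.png")[160:310,240:390],(600,600),interpolation=cv2.INTER_CUBIC))
```

```text
[ 0.01071819  0.96375977  0.26643902 -0.0079038 ] [-0.91927597  0.92407253 -1.45219829] 0.024133156796035164
pos [0.5462 0.072  0.1353] psi 0.539 tilt 0.0266 t 34.53 | cm dx 12.40 dy -18.70 dz 0.53 turn -0.011
```

View pics/s10c.png

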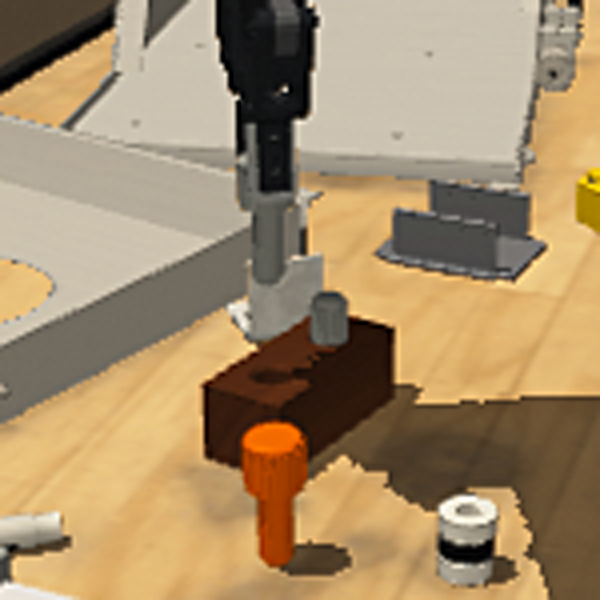

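Emit:
step_arm(
  commands=[
    [2.07, -3.12, 0, 0],
    [0, 0, 0, 0],
    [2.07, -3.12, 0, 0],
    [0, 0, 0, 0],
    [2.07, -3.12, 0, 0],
    [0, 0, 0, 0],
    [2.07, -3.12, 0, 0],
    [0, 0, 0, 0],
  ],
)

```text
clock: 35.25
position: [0.5494, 0.224, 0.1203]
orientation: [0.012, 0.964, 0.265, -0.016]
contact_force: [1.5, 1.5, -1.8]
finger_gap: 0.0237
```

Emit:
step_arm(
  commands=[
    [2.0, -3.0, 0, 0],
    [0, 0, 0, 0],
    [1.8, -2.8, 0, 0],
    [0, 0, 0, 0],
    [0, 0, 0, 0],
  ],
)

```text
clock: 35.67
position: [0.5491, 0.2953, 0.1096]
orientation: [0.014, 0.964, 0.266, -0.022]
contact_force: [-0.3, 0.3, -0.6]
finger_gap: 0.0242
```

Run:
```python
from h import *
o=env.get_obs();print(o["orientation"],o["contact_force"],o["finger_gap"])
go(.557,.2965,.11,.55)
im,d,w=snap("side","side11.png")
print("bore side",ray("side",[[245.9,317.1]],.040))
cv2.imwrite("pics/s11c.png",cv2.resize(cv2.imread("pics/side11.png")[230:380,180:330],(600,600),interpolation=cv2.INTER_CUBIC))
```

```text
[ 0.0138057   0.96351682  0.26641679 -0.02160612] [-0.3010225   0.28119177 -0.63604925] 0.02418628015537972
pos [0.5491 0.2953 0.1096] psi 0.539 tilt 0.0513 t 35.67 | cm dx 0.74 dy 0.30 dz -0.04 turn -0.011
bore side [[0.5572407 0.2986393]]
```

View pics/s11c.png

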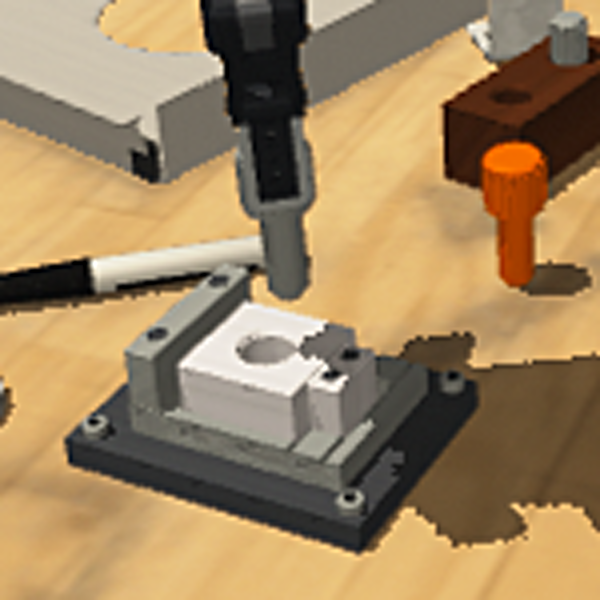

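Emit:
step_arm(
  commands=[
    [0, 0, -4, 0],
    [0, 0, 0, 0],
    [0, 0, 4, 0],
    [0, 0, 0.1, 0],
    [0, 0, 0.1, 0],
    [0, 0, 0.1, 0],
    [0, 0, 0.1, 0],
    [0, 0, 0.1, 0],
  ],
)

```text
clock: 36.38
position: [0.5491, 0.2912, 0.1053]
orientation: [0.015, 0.964, 0.266, -0.022]
contact_force: [-0.2, 0.7, -1.4]
finger_gap: 0.0242
```

Run:
```python
from h import *
o=env.get_obs();print(o["orientation"])
go(.557,.297,.11,.55)
```

```text
[ 0.01473918  0.96362303  0.26591194 -0.02245569]
pos [0.5491 0.2912 0.1053] psi 0.538 tilt 0.0537 t 36.38 | cm dx 0.98 dy -0.09 dz -0.47 turn -0.012
```

Emit:
step_arm(
  commands=[
    [0, 0, -4, 0],
    [0, 0, -4, 0],
    [0, 0, 0, 0],
    [0, 0, 0, 0],
    [0, 0, 4, 0],
    [0, 0, 0.1, 0],
    [0, 0, 0.1, 0],
    [0, 0, 0.1, 0],
  ],
)

```text
clock: 37.05
position: [0.5506, 0.2911, 0.1488]
orientation: [0.016, 0.964, 0.266, -0.021]
contact_force: [-0.5, 0.4, -2.0]
finger_gap: 0.0237
```

Emit:
step_arm(
  commands=[
    [0, 0, 0.1, 0],
    [0, 0, 0.1, 0],
    [0, 0, 0.1, 0],
    [0, 0, 4, 0],
    [0, 0, 0.1, 0],
    [0, 0, 0.1, 0],
    [0, 0, 0.1, 0],
    [0, 0, 0.1, 0],
  ],
)

```text
clock: 37.72
position: [0.5569, 0.2938, 0.1134]
orientation: [0.013, 0.964, 0.267, -0.011]
contact_force: [0.7, 0.8, -0.4]
finger_gap: 0.024
```

Run:
```python
from h import *
o=env.get_obs();print(o["orientation"])
go(.557,.297,.11,.55)
```

```text
[ 0.01306603  0.96362763  0.26670263 -0.01098982]
pos [0.5569 0.2938 0.1134] psi 0.540 tilt 0.0341 t 37.72 | cm dx 0.17 dy -0.27 dz 0.34 turn -0.010
```

Emit:
step_arm(
  commands=[
    [0.2, -0.28, 0.5, 0],
    [0, 0, 0.5, 0],
    [0, 0, 0.5, 0],
    [0, 0, 0.4, 0],
    [0, 0, 0.1, 0],
    [0, 0, 0, 0],
  ],
)

```text
clock: 38.22
position: [0.56, 0.2994, 0.0967]
orientation: [0.011, 0.964, 0.267, -0.006]
contact_force: [0.3, -0.5, -1.4]
finger_gap: 0.024
```

Run:
```python
from h import *
o=env.get_obs();print(o["orientation"])
im,d,w=snap("side","side12.png")
go(.557,.297,.09,.55)
cv2.imwrite("pics/s12c.png",cv2.resize(cv2.imread("pics/side12.png")[260:360,200:300],(600,600),interpolation=cv2.INTER_CUBIC))
snap("top","top12.png")
cv2.imwrite("pics/t12c.png",cv2.resize(cv2.imread("pics/top12.png")[200:290,170:260],(600,600),interpolation=cv2.INTER_CUBIC))
```

```text
[ 0.01139851  0.9635997   0.26702827 -0.0064491 ]
pos [0.56   0.2994 0.0967] psi 0.540 tilt 0.0263 t 38.27 | cm dx -0.38 dy 0.05 dz 0.67 turn -0.010
```

View pics/s12c.png

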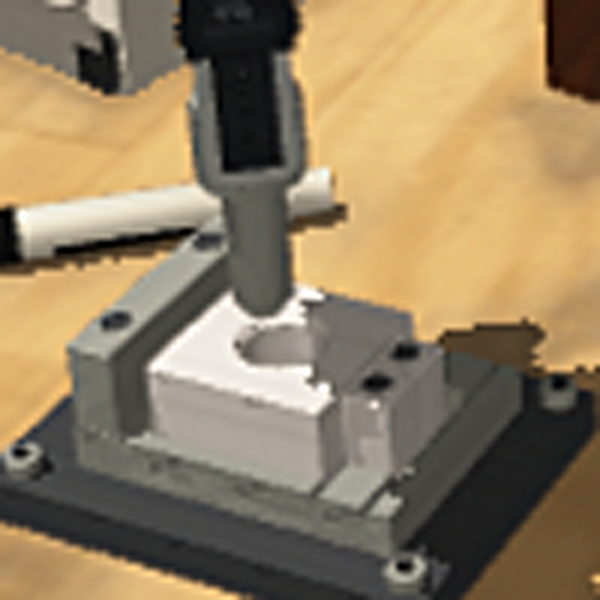

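View pics/t12c.png

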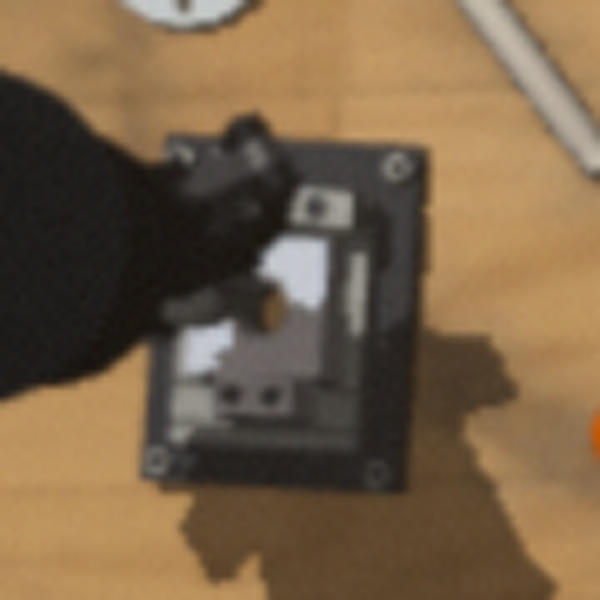

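Run:
```python
from h import *
print(ray("side",[[261/6+199.5,297/6+259.5]],.0503),ray("side",[[246.4,317.2],[245.9,317.1]],.040))
```

```text
[[0.56331095 0.2946247 ]] [[0.55642174 0.29863295]
 [0.5572407  0.2986393 ]]
```

Emit:
step_arm(
  commands=[
    [-0.38, 0.03, 0, 0],
    [0, 0, 0, 0],
    [0, 0, 0.4, 0],
    [0, 0, 0.4, 0],
    [0, 0, 0.3, 0],
    [0, 0, 0.3, 0],
    [0, 0, 0, 0],
  ],
)

```text
clock: 38.9
position: [0.5567, 0.2965, 0.0821]
orientation: [0.011, 0.964, 0.267, -0.006]
contact_force: [-0.2, 0.5, -0.8]
finger_gap: 0.024
```

Run:
```python
from h import *
o=env.get_obs();print(o["orientation"],o["contact_force"])
im,d,w=snap("side","side13.png")
go(.557,.297,.0484,.55)
cv2.imwrite("pics/s13c.png",cv2.resize(cv2.imread("pics/side13.png")[260:360,200:300],(600,600),interpolation=cv2.INTER_CUBIC))
```

```text
[ 0.01116705  0.96363989  0.26690484 -0.00593863] [-0.24771451  0.54089254 -0.75191108]
pos [0.5568 0.2966 0.0824] psi 0.540 tilt 0.0252 t 38.95 | cm dx 0.04 dy -0.03 dz 3.40 turn -0.010
```

View pics/s13c.png

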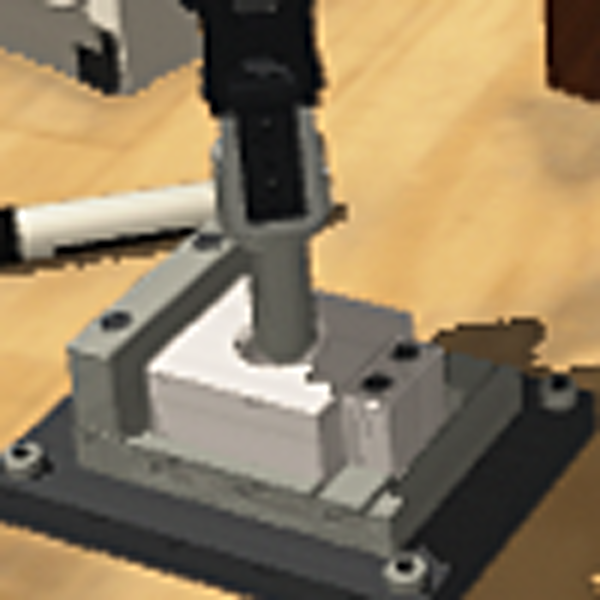

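Emit:
step_arm(
  commands=[
    [0, -0.04, 0.4, 0],
    [0, 0, 0.4, 0],
    [0, 0, 0.4, 0],
  ],
)

```text
clock: 39.2
position: [0.5573, 0.2971, 0.0705]
orientation: [0.011, 0.964, 0.267, -0.005]
contact_force: [-0.3, 0.0, -0.5]
finger_gap: 0.024
```

Emit:
step_arm(
  commands=[
    [0.02, -0.04, 0.4, 0],
    [0, 0, 0.4, 0],
    [0, 0, 0.4, 0],
  ],
)

```text
clock: 39.45
position: [0.5571, 0.2972, 0.0569]
orientation: [0.011, 0.964, 0.267, -0.005]
contact_force: [0.4, 0.3, -1.3]
finger_gap: 0.0241
```

Run:
```python
from h import *
o=env.get_obs();print(o["orientation"],o["contact_force"])
go(.557,.297,.0484,.55)
```

```text
[ 0.01096179  0.96361558  0.26702156 -0.00493306] [ 0.3518334   0.34653355 -1.32013717]
pos [0.5571 0.2972 0.0569] psi 0.541 tilt 0.0240 t 39.45 | cm dx -0.02 dy 0.02 dz 0.85 turn -0.009
```

Emit:
step_arm(
  commands=[
    [0, 0, 0.3, 0],
    [0, 0, 0.2, 0],
    [0, 0, 0.2, 0],
    [0, 0, 0.1, 0],
    [0, 0, 0, 0],
  ],
)

```text
clock: 39.87
position: [0.557, 0.2969, 0.0487]
orientation: [0.011, 0.964, 0.267, -0.005]
contact_force: [0.4, -0.3, -0.3]
finger_gap: 0.0239
```

Emit:
step_arm(
  commands=[
    [0, 0, 0.1, 0],
    [0, 0, 0, 0],
  ],
)

```text
clock: 40.03
position: [0.5574, 0.2972, 0.0485]
orientation: [0.011, 0.963, 0.267, -0.004]
contact_force: [0.7, -0.2, -0.5]
finger_gap: 0.0241
```

Emit:
step_arm(
  commands=[
    [0, 0, 0, 0],
    [0, 0, 0, 0],
    [0, 0, 0, 0],
  ],
  grip=0.45,
)

```text
clock: 40.28
position: [0.5578, 0.2973, 0.0485]
orientation: [0.011, 0.964, 0.267, -0.004]
contact_force: [0.9, 0.1, 0.2]
finger_gap: 0.0386
```

Emit:
step_arm(
  commands=[
    [0, 0, -0.5, 0],
    [0, 0, -1, 0],
    [0, 0, -2, 0],
    [0, 0, -3, 0],
    [0, 0, -3, 0],
    [0, 0, -2, 0],
    [0, 0, 0, 0],
  ],
)

```text
clock: 40.87
position: [0.5577, 0.2989, 0.1711]
orientation: [0.012, 0.964, 0.267, -0.005]
contact_force: [0.1, 0.1, 0.8]
finger_gap: 0.0388
```

Run:
```python
from h import *
im,d,w=snap("side","side14.png"); print(env.get_obs()["clock"],env.get_obs()["position"])
cv2.imwrite("pics/s14c.png",cv2.resize(cv2.imread("pics/side14.png")[220:370,180:330],(600,600),interpolation=cv2.INTER_CUBIC))
cv2.imwrite("pics/s14d.png",cv2.imread("pics/side14.png"))
m=(w[:,:,2]>.05)&(abs(w[:,:,0]-.557)<.02)&(abs(w[:,:,1]-.297)<.02)&(w[:,:,2]<.1)
p=w[m]; print(m.sum(),np.percentile(p[:,2],[50,90,97,100]))
m=(w[:,:,2]>.03)&(w[:,:,2]<.046)&(abs(w[:,:,0]-.552)<.03)&(abs(w[:,:,1]-.297)<.022)&(im.min(2)>150)
p=w[m]; print(m.sum(),np.percentile(p[:,2],[10,50,90]))
```

```text
40.9167 [0.55722812 0.29883371 0.16966162]
271 [0.06138374 0.06400555 0.06433633 0.06529746]
375 [0.03817203 0.03952321 0.04039051]
```

View pics/s14c.png

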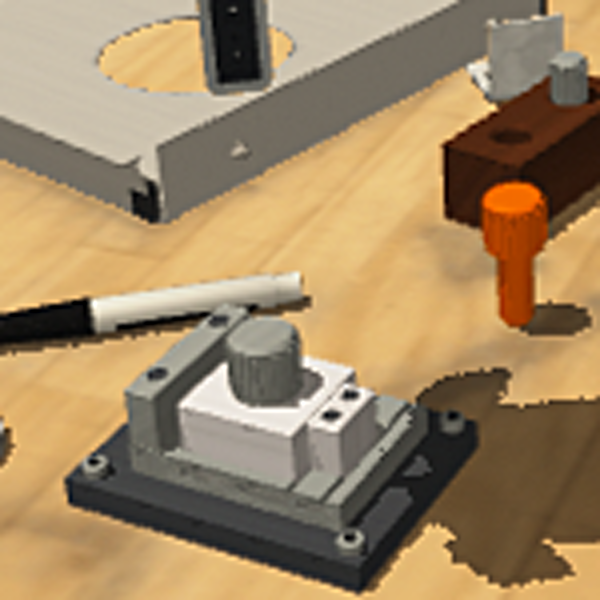

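View pics/s14d.png

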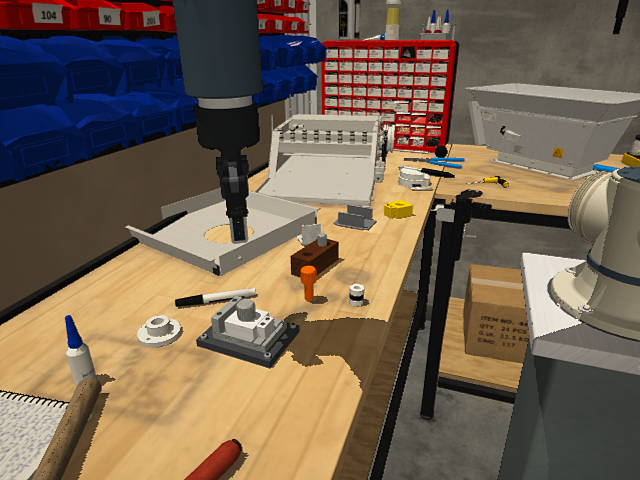

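The wide-headed pin is seated: its head top is at z ≈ 0.064 and it rests on the block, whose top is at z ≈ 0.040. The slim pin and bystanders are in place and the arm is clear.

```bash
python3 -c "
from station import env
print(env.job_done())"
```

```text
the job is handed in; nothing more can be done
None
```

The block is in the nest and the wide-headed pin is down through its bore. I handed the job in with the clock at about 41 s of the 64 s allowed; the hand-in reports no verdict.

**What I did:** I gripped the block across its ends, lifted it out of the tray, set it flat on the open bench and let go. I then took it by its long sides, seated it in the pocket and let go. Last, I moved the wide-headed pin from the stand into the block's bore and let go.

**Last checks, from the side camera:**

| Check | Measured | Expected if home |
|---|---|---|
| Block top height | about 39.5 mm | 40 mm |
| Block tilt (before the pin went in) | about 0.013 rad | under 0.04 rad |
| Pin head top height | about 64 mm | 64 mm |

- **Other objects:** the slim pin stands in its hole, and the flange, spacer stack and bracket look untouched. The gripper was clear, with its TCP about 170 mm above the bench.
- **Not measured at the end:** I did not measure the block's final yaw or sideways offset in the pocket. I judged them from how it seated and from the picture.

**What disagreed or went wrong:**
- The tool tilted during fast moves, up to about 0.09 rad, because the arm sagged. I brought it back before each insertion.
- Camera and arm positions for the block differed by about 1.5 mm in y, so I aimed between the two.
- Wrist force showed about 12 N as the block seated.

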